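# Stow the leatherworker's mallet in its tool tray

### The arm

A 6-joint arm with a two-finger parallel gripper is mounted at the origin on the work surface. World frame = base frame: x ahead of the robot, y to its left, z up, the work surface at z = 0. Lengths are in mm, angles in rad, forces in N, time in s.
With the tool pointing down it reaches from about 400 to 925 mm from the base axis. Payload 12.5 kg.
Tool frame: the origin (TCP) lies on the mounting face of the last link; the fingertips stand 190 mm ahead of it and the grasp point (between the pads) lies 171 mm ahead of it; x points along the fingers, y is the direction in which the jaws open and shut, and the axes are right-handed (so a half turn about x gives the same grasp; the last joint's range is limited). The gripper opens to 95 mm and grips with 3 to 60 N. Pads are 20 mm wide; open, the fingers measure 119 mm over their backs; the gripper's body (75 mm by 180 mm) begins 59 mm behind the grasp point.
Start: joints at [1.019, 0.491, 1.559, -0, 1.092, -0.106], TCP at [269.465, 563.927, 404.761] pointing down, gripper open.
Joint ranges: [-3.1, 3.1], [-0.84, 2.19], [0.05, 2.79], [-1.13, 4.28], [0.06, 2.93], [-2.69, 2.69]. Speed limits (rad/s): [2.22, 2.22, 2.79, 3.14, 3.14, 3.14].

### API

Orientations are given as [roll, pitch, yaw] about the fixed x, y, z axes, in that order (R = Rz(yaw) Ry(pitch) Rx(roll)).
In Python, from cell import env, eyes gives the robot as it stands. The module is installed in compiled form; this text tells all that it offers.
- The arm moves only by the tool jog_arm, never from a script. Its argument "deltas" is one flat list of numbers, 7 for each row, row after row: the shift along the tool's x, y, z in mm, then the turn, a rotation vector about the tool's x, y, z in rad, then the opening, from 0 (shut) to 1 (fully open). A call has 1 to 10 rows; each row shifts and turns the pose as measured when the row begins, along the tool's axes as they then stand; what a row does not reach is not made up. A row lasts 1/8 s, in which the tool goes at most 62.5 mm and 10.7 degrees, less where a joint would pass 70% of its speed; a pose out of reach is approached as far as the arm can. A call is refused whole if a number of a shift passes 62.5 or a number of a turn 0.188, either way. A call with a gripper value outside its range is refused whole. The fingers move at their own pace and stop on an object; the grip force is fixed at half the most. Time passes only in rows, so rows that do not move let the fingers close. It gives the time, the measured TCP pose, the force and the opening at its end, in the units of the state.
- env.state(): the state, without advancing time (a new reading comes with each control period).
- eyes.read_camera(name): name is "scene" or "top"; returns a dict with "image" (384x512x3 uint8, red, green, blue), "fovy" (degrees; the focal length in pixels is half the picture's height over the tangent of half this angle, whatever the lens; pixels are square), "cx", "cy" (the principal point, pixels), "world_from_camera" (4x4, takes a point from camera to world coordinates). Camera axes: x right, y up, looking along -z (the intrinsics and any distortion apply to the point x, -y, -z); pixel columns grow to the right and rows downward; lengths in mm; the calibration is good to about 2 mm. A picture is of the moment at which its call begins. There is no depth.
- env.job_done(): hands the job in, once; it reports no verdict.
The state is a dict: "t": time; "joints": joint angles; "qvel": joint speeds; "tau": joint torques, N m; "eef_pos": TCP position; "tcp_rot": TCP orientation; "ft_force": force on the tool from outside, world axes, zero at the start; "moment": the same for the moment, N m; "opening": opening from 0.0 (shut) to 1.0 (fully open).
Only numpy, scipy, OpenCV 4.12 (cv2) and the standard library are available. Lean on these libraries where they do the work, as an engineer would, in place of code of your own. Each camera call takes 0.05 s, during which the arm holds its last target.

### The job

Put the wooden mallet away in its cutout in the plywood tool tray. It stands on its head: first lay it down on its side on the open bench and let go, then take it again, turn it so that its shape matches the cutout (broad end, narrow end and handle each in their own part) and press it fully home, with the head on the bottom of the recess and the handle pushed down past the two rubber clips so that it lies level. Do not shove or knock over the thread spool, the glue tin and the shears.

Things in the scene. Friction and masses are not known exactly. Their poses are not given: they have to be found in the camera images.
- mallet_grip (a point): Wooden mallet, 185 mm long, 0.3 kg. Point on the axis of its straight round handle (24 mm thick), 24 mm beyond the head: grip it here when it lies. z: along the handle, head to handle end; y: along the head to its narrow end; x: across the thickness. Along z: flat head top at -74 mm, handle end at +111. It starts standing on the flat top, z up; lying, this point is 22 mm above the bench.
- mallet_head (a point): Same mallet and axes: point on the handle's axis in the head, 25 mm from the flat top. The head is 44 mm thick (x -22 to 22). Its broad part spans y -45 to +18 and z -25 to +25 mm; the narrow end runs on to y +60 with z only -25 to -1. Leaned 30 deg or more about y it topples onto its side by itself; then the head rests flat and the handle floats level.
- seat (a point): Where mallet_grip lies when the mallet is home, 30 mm above the bench. Axes of the tray: z up; home, the handle points to -x, the narrow end to +y, the mallet's +x side is up (mirrored it does not fit: so lay it down towards its -x side). A finger notch crosses the handle here, x -23 to +26, y -62 to +62 mm, down to the recess bottom, so fingers holding the handle go in with it.
- tray_mid (a point): Centre of the underside of the fixed plywood tray, 220 mm along x, 172 mm along y (-95 to +77), top 38 mm and recess bottom 8 mm above the bench. Axes as seat. Clearance in the cutout is about 2.5 mm all round. Home, the head's upper side is 52 mm above the bench, 14 mm proud of the tray, and the handle 4 mm proud. An awl lies in its own slot along the -y edge, its top at 39 mm.
- clip (a point): Top of the handle, when home, between two sprung rubber bars that stick out of the sides of the handle channel: 81 mm from seat towards the handle end, 42 mm above the bench. Axes as seat. Laid in loosely, the handle rests on the bars about 10 mm too high here (tilted about 6 deg); pushing it down here with about 8 to 20 N snaps it past them.
- thread: Bystander: yellow thread spool standing upright, 52 mm in diameter, 95 mm tall; origin at the centre of its underside.
- glue: Bystander: glue tin standing upright, 68 mm in diameter, 85 mm tall; origin at the centre of its underside.
- shears: Bystander: blue-handled shears lying flat, about 210 mm long, 72 mm wide, 15 mm high; origin at the pivot, on the underside, blades towards +x.

How it is judged:
By the outcome, as a careful person would: the job done as asked, in the order asked, and still so for the second after the job is handed in, with the robot touching nothing.
It also fails if it takes over 72 s, if anything falls off the work surface, if the arm or the gripper's body presses on something with over 40 N, if the wrist force passes 120 N, or if a joint passes its speed limit or range.

## Working session

There is one attempt and no reset: what is moved stays moved. The work goes in short steps, Python scripts to look and compute and a tool call to move; the robot and the scene stay as the last step left them, time stands still between calls to the robot, and variables do not carry over. Pictures are saved under pics/ and viewed, and the job is handed in when it is done.

Besides the shell and the picture viewer there is one more tool, called after ">>>" as name(argument=value, ...) on one line, values as JSON. jog_arm: Moves the arm, as the interface text tells. Its arguments: {"type":"object","properties":{"deltas":{"type":"array","items":{"type":"number"}}},"required":["deltas"]}

```bash
mkdir -p pics
cat > h.py <<'E'
import numpy as np, cv2
from cell import env, eyes
def cap(name,fn):
    d=eyes.read_camera(name); cv2.imwrite(fn,cv2.cvtColor(d['image'],cv2.COLOR_RGB2BGR)); 
    np.savez(fn.replace('.png','.npz'),**d); return d
E
python3 - <<'E'
from h import *
for n in('scene','top'):
    d=cap(n,f'pics/{n}0.png'); print(n,d.keys(),d['fovy'],d['cx'],d['cy'],np.round(d['world_from_camera'],3).tolist(),[ (k,d[k]) for k in d if k not in('image','fovy','cx','cy','world_from_camera')])
print(env.state())
E
```

```text
scene dict_keys(['image', 'fovy', 'cx', 'cy', 'world_from_camera']) 52.97786520579447 256.720459169339 190.00082742190997 [[-0.714, -0.504, 0.486, 1266.554], [0.7, -0.53, 0.479, 617.023], [0.016, 0.682, 0.731, 1044.197], [0.0, 0.0, 0.0, 1.0]] []
top dict_keys(['image', 'fovy', 'cx', 'cy', 'world_from_camera']) 46.6275131060217 257.62821992663413 189.07472225945256 [[-0.027, 0.993, -0.111, 460.584], [-1.0, -0.028, -0.011, -5.469], [-0.014, 0.111, 0.994, 1588.887], [0.0, 0.0, 0.0, 1.0]] []
{'t': 0.1, 'joints': array([ 1.01943502e+00,  4.91465803e-01,  1.55935267e+00, -1.10754623e-06,
        1.09168147e+00, -1.05558422e-01]), 'qvel': array([ 0.00121009, -0.00254075, -0.00138103,  0.00109437,  0.00181571,
        0.00054347]), 'tau': array([ 1.73257333e-03, -6.13625765e+01, -2.58604914e+01,  6.93385187e-02,
        4.70797322e-02, -1.11124016e-04]), 'eef_pos': array([269.43406245, 563.91842493, 404.253245  ]), 'tcp_rot': array([-1.67527198,  1.56988904, -2.12107436]), 'ft_force': array([-0.04544722,  0.54432505,  0.79601801]), 'moment': array([-0.0188186, -0.0277802, -0.0128021]), 'opening': 1.0003545010736026}
```

View pics/scene0.png

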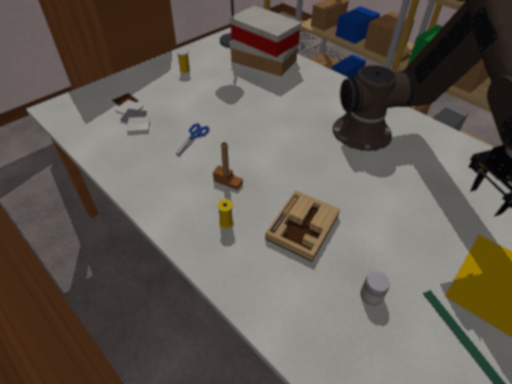

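View pics/top0.png

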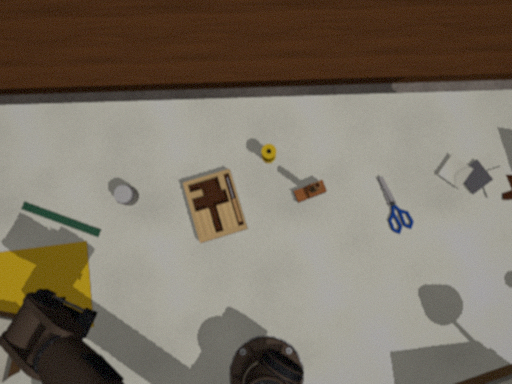

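```bash
cat >> h.py <<'E'
class Cam:
    def __init__(s,d):
        s.W=np.array(d['world_from_camera']); s.f=192/np.tan(np.radians(float(d['fovy']))/2); s.cx=float(d['cx']); s.cy=float(d['cy']); s.im=np.array(d['image'])
    def ray(s,u,v):
        p=np.array([(u-s.cx)/s.f,-(v-s.cy)/s.f,-1.0]); return s.W[:3,3],s.W[:3,:3]@p
    def plane(s,u,v,z):
        o,r=s.ray(u,v); return o+r*(z-o[2])/r[2]
    def proj(s,P):
        p=s.W[:3,:3].T@(np.asarray(P,float)-s.W[:3,3]); return np.array([s.cx+s.f*p[0]/-p[2], s.cy-s.f*p[1]/-p[2]])
def tri(c1,p1,c2,p2):
    o1,r1=c1.ray(*p1);o2,r2=c2.ray(*p2)
    A=np.stack([r1,-r2],1); t=np.linalg.lstsq(A,o2-o1,rcond=None)[0]
    a=o1+r1*t[0];b=o2+r2*t[1]; return (a+b)/2,np.linalg.norm(a-b)
def load(fn): return Cam(np.load(fn))
def crop(c,x,y,w,h,k,fn): cv2.imwrite(fn,cv2.cvtColor(cv2.resize(c.im[y:y+h,x:x+w],None,fx=k,fy=k,interpolation=cv2.INTER_CUBIC),cv2.COLOR_RGB2BGR))
E
python3 - <<'E'
from h import *
t=load('pics/top0.npz'); s=load('pics/scene0.npz')
crop(t,170,130,180,120,4,'pics/c_top0.png')
crop(s,200,130,150,140,4,'pics/c_sc0.png')
for n,uv,z in [('mallethead',(309,190),50),('thread',(269,153),95),('glue',(123,193),85),('shearpiv',(391,204),5),('traymid',(214,204),38)]: print(n,t.plane(*uv,z).round(0))
print('base',t.proj([0,0,0]),s.proj([0,0,0]))
E
```

```text
mallethead [ 625. -167.   50.]
thread [751. -31.  95.]
glue [629. 470.  85.]
shearpiv [ 572. -460.    5.]
traymid [586. 165.  38.]
base [265.98088119 374.03610129] [361.54178289 131.59726834]
```

View pics/c_top0.png

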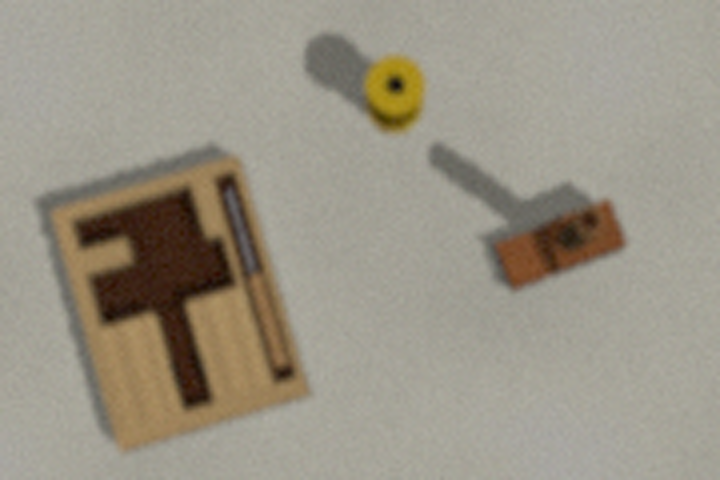

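View pics/c_sc0.png

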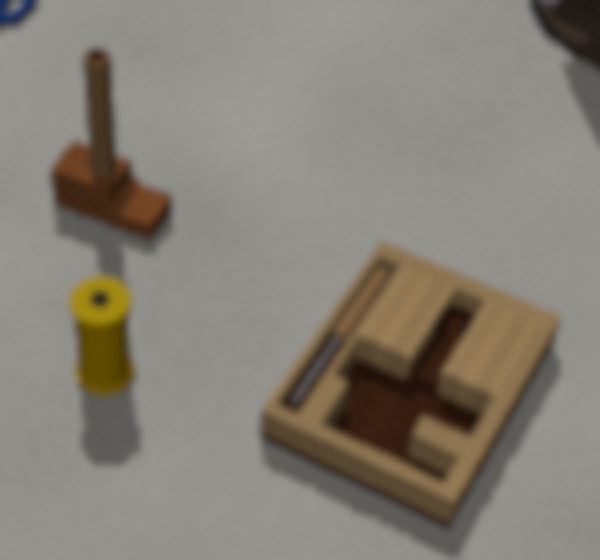

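Run:
```python
from h import *
t=load('pics/top0.npz'); s=load('pics/scene0.npz')
for n,c,(x,y,w,h) in (('top',t,(170,130,180,120)),('sc',s,(200,130,150,140))):
    k=5 if n=='top' else 5
    if n=='top': x,y,w,h=170,155,95,95
    else: x,y,w,h=255,185,95,85
    g=cv2.resize(c.im[y:y+h,x:x+w],None,fx=6,fy=6,interpolation=cv2.INTER_CUBIC)
    hsv=cv2.cvtColor(g,cv2.COLOR_RGB2HSV)
    print(n,hsv[10,10],c.im[y+5,x+5])
    m=(hsv[...,1]>60).astype(np.uint8)*255
    v=(hsv[...,2]<100).astype(np.uint8)*255
    out=np.hstack([g[...,::-1][:, :],])
    for q in range(0,w,10): cv2.putText(out,str(x+q),(q*6,8),0,.3,(0,0,255)); cv2.line(out,(q*6+3,0),(q*6+3,h*6),(255,255,255),1) if 0 else None
    for q in range(0,h,10): cv2.putText(out,str(y+q),(0,q*6+4),0,.3,(0,0,255))
    cs,_=cv2.findContours(m,cv2.RETR_EXTERNAL,cv2.CHAIN_APPROX_NONE)
    cm=max(cs,key=cv2.contourArea); cv2.drawContours(out,[cm],-1,(0,255,0),1)
    cs2,_=cv2.findContours(v,cv2.RETR_LIST,cv2.CHAIN_APPROX_NONE); cv2.drawContours(out,cs2,-1,(255,0,0),1)
    cv2.imwrite(f'pics/m_{n}.png',out)
    print(cv2.minAreaRect(cm))
```

```text
top [ 27  14 167] [169 166 157]
((267.58831787109375, 303.8260192871094), (381.47808837890625, 301.88494873046875), 73.52711486816406)
sc [ 20  11 143] [143 142 136]
((282.00421142578125, 232.1307373046875), (338.7678527832031, 363.36297607421875), 27.21611213684082)
```

View pics/m_top.png

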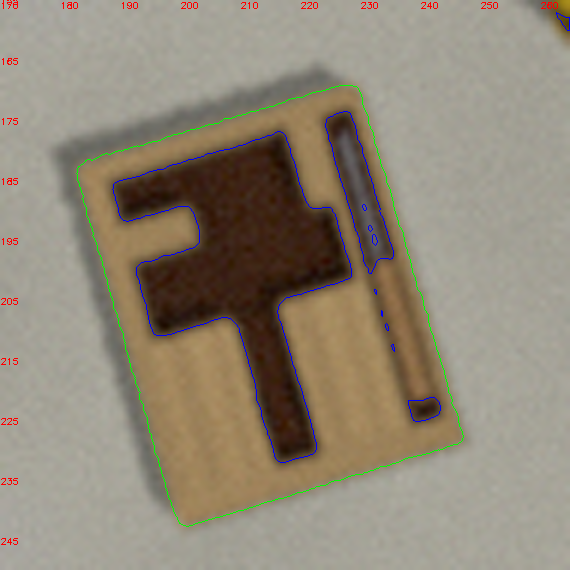

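View pics/m_sc.png

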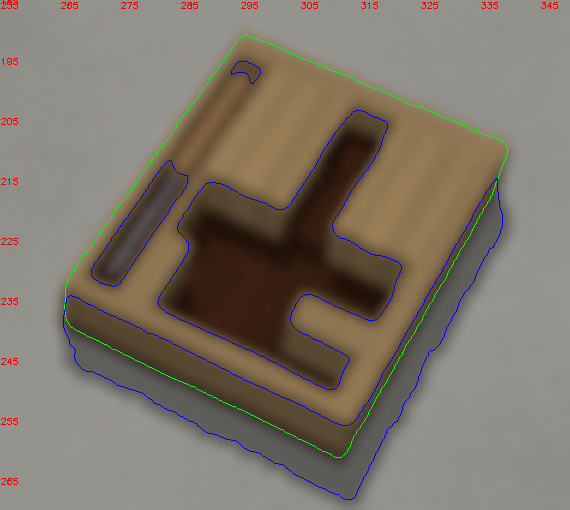

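```bash
cat >> h.py <<'E'
def edge_pts(c,mask_fn,roi,k=6):
    x,y,w,h=roi
    g=cv2.resize(c.im[y:y+h,x:x+w],None,fx=k,fy=k,interpolation=cv2.INTER_CUBIC)
    m=mask_fn(g).astype(np.uint8)*255
    cs,_=cv2.findContours(m,cv2.RETR_EXTERNAL,cv2.CHAIN_APPROX_NONE)
    cm=max(cs,key=cv2.contourArea)[:,0,:].astype(float)
    return (cm+0.5)/k-0.5+np.array([x,y])
def near_seg(P,a,b,tol=1.5,trim=.1):
    a=np.array(a,float);b=np.array(b,float);d=b-a;L=np.linalg.norm(d);d/=L
    s=(P-a)@d; e=(P-a)@np.array([-d[1],d[0]])
    return P[(abs(e)<tol)&(s>trim*L)&(s<(1-trim)*L)]
def wline(c,P,z):
    Q=np.array([c.plane(u,v,z)[:2] for u,v in P]); vx,vy,x0,y0=cv2.fitLine(Q.astype(np.float32),cv2.DIST_HUBER,0,.01,.01).ravel()
    return np.array([vx,vy]),np.array([x0,y0])
E
cat > tray.py <<'E'
from h import *
t=load('pics/top0.npz'); s=load('pics/scene0.npz')
sat=lambda g: cv2.cvtColor(g,cv2.COLOR_RGB2HSV)[...,1]>60
dark=lambda g: cv2.cvtColor(g,cv2.COLOR_RGB2HSV)[...,2]<100
def px(roi,U,V,k=6): return roi[0]+(U+.5)/k-.5, roi[1]+(V+.5)/k-.5
def rep(name,c,P,z):
    d,p=wline(c,P,z); a=np.degrees(np.arctan2(d[1],d[0])); print(name,len(P),'ang',round(a,2),'p',p.round(1)); return d,p
rt=(170,155,95,95); E=edge_pts(t,sat,rt)
C=[px(rt,*q) for q in [(78,165),(358,85),(462,437),(185,527)]]
print('TOP')
rep('+x edge z38',t,near_seg(E,C[0],C[1]),38); rep('+y z38',t,near_seg(E,C[3],C[0]),38); rep('-y z0',t,near_seg(E,C[1],C[2]),0); rep('-y z38',t,near_seg(E,C[1],C[2]),38);rep('-x z0',t,near_seg(E,C[2],C[3]),0);rep('-x z38',t,near_seg(E,C[2],C[3]),38)
D=edge_pts(t,dark,rt)
for n,a,b,z in [('head +x end',(113,182),(282,132),38),('narrow +y end',(113,182),(122,221),38),('broad -y side',(332,208),(351,277),8),('broad -y z38',(332,208),(351,277),38),('handle +y wall',(243,340),(275,455),38),('handle -y wall',(277,310),(316,445),8),('handle end z8',(283,462),(312,453),8)]:
    rep(n,t,near_seg(D,px(rt,*a),px(rt,*b)),z)
print('SCENE')
rs=(255,185,95,85);E=edge_pts(s,sat,rs)
rep('-y z38',s,near_seg(E,px(rs,243,36),px(rs,66,285)),38)
rep('-x z38',s,near_seg(E,px(rs,250,36),px(rs,506,143)),38)
D=None
x,y,w,h=rs
rep('+x z0',s,near_seg(E,px(rs,70,325),px(rs,338,458)),0)
rep('+y z0',s,near_seg(E,px(rs,342,458),px(rs,497,185)),0)
E
python3 tray.py
```

```text
TOP
+x edge z38 224 ang -74.76 p [689.9 192.7]
+y z38 290 ang 15.36 p [559.  247.5]
-y z0 281 ang 15.36 p [611.   83.7]
-y z38 281 ang 15.36 p [607.4  81.6]
-x z0 223 ang -74.47 p [477.  136.8]
-x z38 223 ang -74.47 p [476.6 133.4]
head +x end 134 ang -74.64 p [669.2 204.2]
narrow +y end 31 ang 13.78 p [644.2 252.3]
broad -y side 55 ang 15.59 p [620.  122.4]
broad -y z38 55 ang 15.59 p [617.  119.9]
handle +y wall 92 ang 13.78 p [529.1 171.4]
handle -y wall 108 ang 15.82 p [540.2 150.9]
handle end z8 24 ang -76.84 p [492.7 152. ]
SCENE
-y z38 200 ang 15.12 p [594.9  79.3]
-x z38 205 ang -74.49 p [475.7 137.7]
+x z0 216 ang -74.56 p [684.4 194.1]
+y z0 218 ang 15.39 p [561.7 245.8]
```

```bash
cat >> tray.py <<'E'
print('--- cutout')
a=np.radians(15.35); xt=np.array([np.cos(a),np.sin(a)]); yt=np.array([-np.sin(a),np.cos(a)]); O=np.array([606.0,13.9])
for th in (75,90,105):
  D=edge_pts(t,lambda g: cv2.cvtColor(g,cv2.COLOR_RGB2HSV)[...,2]<th,rt)
  for n,a_,b_,z in [('head +x end',(113,182),(282,132),8),('narrow +y end',(113,182),(122,221),8),('notch -x (+y arm)',(155,335),(225,318),38),('notch -x(-y arm)',(290,298),(350,279),38),('notch +x (+y arm)',(137,265),(185,253),8),('handle +y wall',(243,340),(275,455),8),('handle -y wall',(277,310),(316,445),38),('handle end',(283,462),(312,453),38),('notch +y end',(137,265),(155,335),8),('notch -y end',(332,208),(351,277),38),('head -y',(284,138),(305,200),38)]:
    P=near_seg(D,px(rt,*a_),px(rt,*b_),2,.2); Q=np.array([t.plane(u,v,z)[:2] for u,v in P])
    if len(P)<4: continue
    print(th,n,len(P),'x',np.median(Q@xt-O[0]).round(1),'y',np.median(Q@yt-O[1]).round(1))
E
python3 tray.py | sed -n '/---/,$p'
```

```text
--- cutout
75 head +x end 101 x 95.7 y 8.4
75 narrow +y end 23 x 86.6 y 60.3
75 notch -x (+y arm) 42 x 0.6 y 37.5
75 notch -x(-y arm) 36 x 0.7 y -40.9
75 notch +x (+y arm) 28 x 44.6 y 46.4
75 handle +y wall 69 x -49.6 y 12.9
75 handle -y wall 81 x -47.1 y -12.3
75 handle end 18 x -90.0 y -1.0
75 notch +y end 42 x 25.1 y 60.5
75 notch -y end 41 x 20.6 y -59.8
75 head -y 38 x 70.1 y -45.5
90 head +x end 101 x 97.4 y 8.7
90 narrow +y end 24 x 86.9 y 61.8
90 notch -x (+y arm) 41 x -0.5 y 37.5
90 notch -x(-y arm) 36 x -0.3 y -41.2
90 notch +x (+y arm) 29 x 46.3 y 46.2
90 handle +y wall 69 x -49.8 y 14.0
90 handle -y wall 81 x -47.4 y -13.2
90 handle end 17 x -91.2 y -0.9
90 notch +y end 42 x 24.9 y 62.1
90 notch -y end 40 x 20.6 y -60.8
90 head -y 37 x 70.1 y -46.6
105 head +x end 101 x 98.9 y 8.7
105 narrow +y end 23 x 86.9 y 63.2
105 notch -x (+y arm) 41 x -1.6 y 37.8
105 notch -x(-y arm) 37 x -1.3 y -41.3
105 notch +x (+y arm) 28 x 47.7 y 46.1
105 handle +y wall 69 x -49.5 y 14.9
105 handle -y wall 81 x -47.1 y -14.2
105 handle end 17 x -92.4 y -1.2
105 notch +y end 42 x 25.4 y 63.4
105 notch -y end 41 x 20.7 y -61.8
105 head -y 38 x 70.2 y -47.5
```

```bash
python3 - <<'E'
from h import *
t=load('pics/top0.npz'); s=load('pics/scene0.npz')
for n,c,(x,y,w,h) in (('top',t,(285,170,50,45)),('sc',s,(205,135,45,60))):
    k=12 if n=='top' else 9
    g=cv2.resize(c.im[y:y+h,x:x+w],None,fx=k,fy=k,interpolation=cv2.INTER_CUBIC)[...,::-1].copy()
    for q in range(0,w,5): cv2.putText(g,str(x+q),(q*k,8),0,.3,(0,0,255)); cv2.line(g,(int((q+.5)*k),10),(int((q+.5)*k),15),(0,0,255))
    for q in range(0,h,5): cv2.putText(g,str(y+q),(0,int((q+.5)*k)+4),0,.3,(0,0,255))
    cv2.imwrite(f'pics/mal_{n}.png',g)
sat=lambda g: cv2.cvtColor(g,cv2.COLOR_RGB2HSV)[...,1]>80
E=edge_pts(t,sat,(285,170,50,45)); r=cv2.minAreaRect(E.astype(np.float32)); print(r, cv2.boxPoints(r))
for p in cv2.boxPoints(r): print(p,t.plane(*p,50).round(1),t.plane(*p,0).round(1))
# bench edge, thread, glue
print(t.plane(256,98,0))
yel=lambda g:(cv2.cvtColor(g,cv2.COLOR_RGB2HSV)[...,1]>150)
E=edge_pts(t,yel,(255,138,30,30)); print('thread',cv2.minEnclosingCircle(E.astype(np.float32)))
E
for q in 1; do :; done
```

```text
((309.4752502441406, 190.5950164794922), (12.880390167236328, 30.980724334716797), 68.59485626220703) [[292.70297 190.25241]
 [321.54672 178.94568]
 [326.24753 190.93762]
 [297.40378 202.24435]]
[292.70297 190.25241] [ 625.6 -110.6   50. ] [ 630.9 -114.     0. ]
[321.54672 178.94568] [ 662.3 -212.2   50. ] [ 668.8 -218.9    0. ]
[326.24753 190.93762] [ 619.9 -226.6   50. ] [ 625.1 -233.8    0. ]
[297.40378 202.24435] [ 583.4 -125.3   50. ] [ 587.4 -129.2    0. ]
[975.38899584   8.54117163   0.        ]
thread ((268.3333435058594, 152.9793701171875), 8.818512916564941)
```

View pics/mal_top.png

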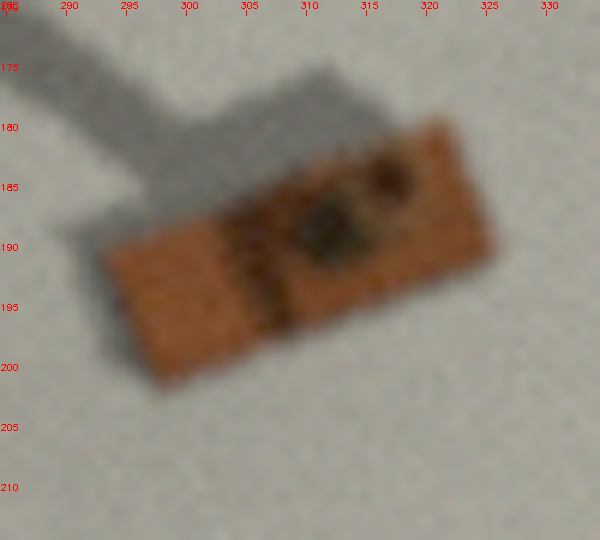

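View pics/mal_sc.png

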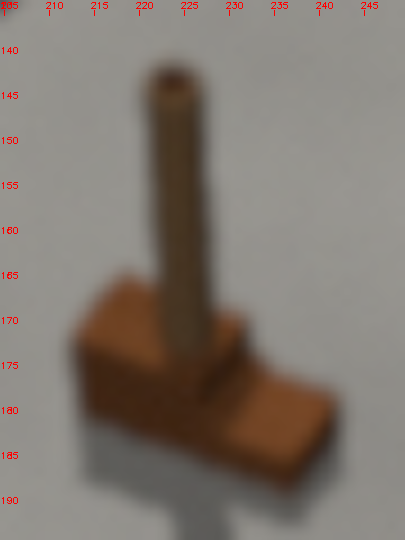

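Run:
```python
from h import *
t=load('pics/top0.npz'); s=load('pics/scene0.npz')
print(tri(t,(316.7,184.3),s,(223.3,143.6)), t.plane(316.7,184.3,185), s.plane(223.3,143.6,185))
# head axis estimate from rect: near-camera edges
P={'narrow-x':(297.4,202.2),'broad-x':(326.2,190.9),'broad+x':(321.5,178.9),'narrow+x':(292.7,190.25)}
w=t.plane
n2=w(*P['narrow-x'],24);n1=w(*P['narrow+x'],24);b1=w(*P['broad+x'],50);b2=w(*P['broad-x'],50)
print(n1,n2,b1,b2)
c1=(n1+n2)/2;c2=(b1+b2)/2; d=c1-c2; print(np.linalg.norm(d[:2]),np.degrees(np.arctan2(-d[0],d[1])), 'axis',c2+ (45/105)*d)
for a,b,z in((n1,b1,0),): print(np.degrees(np.arctan2(-(n1-b1)[0],(n1-b1)[1])),np.degrees(np.arctan2(-(n2-b2)[0],(n2-b2)[1])))
```

```text
(array([ 627.82307345, -177.86911429,  186.4280294 ]), np.float64(0.20634164164359803)) [ 627.92193223 -177.96800174  185.        ] [ 626.81611981 -179.28318565  185.        ]
[ 628.37436399 -112.33955366   24.        ] [ 585.63488333 -127.35407084   24.        ] [ 662.44556904 -211.99835698   50.        ] [ 620.04440637 -226.46648595   50.        ]
105.11851335459835 19.00987149055448 axis [ 626.57054597 -176.63858895   38.85714286]
18.87445674317877 19.145810764190855
```

```bash
cat >> h.py <<'E'
from scipy.spatial.transform import Rotation as Ro
np.set_printoptions(suppress=True,linewidth=150)
def pose(verbose=False):
    s=env.state(); R=Ro.from_euler('xyz',s['tcp_rot']).as_matrix(); return np.array(s['eef_pos']),R,s
def tgtR(xdir,ydir):
    x=np.array(xdir,float);x/=np.linalg.norm(x);y=np.array(ydir,float);y-=x*(x@y);y/=np.linalg.norm(y);return np.stack([x,y,np.cross(x,y)],1)
def show(tag=''):
    p,R,s=pose(); print(tag,'t',round(s['t'],2),'tcp',p.round(1),'grasp',(p+171*R[:,0]).round(1),'x',R[:,0].round(3),'y',R[:,1].round(3),'q',np.round(s['joints'],3),'F',np.round(s['ft_force'],1),'op',round(s['opening'],3))
    open('log.txt','a').write(repr([np.array(s['joints']).tolist(),p.tolist(),R.tolist()])+'\n')
def go(P,Rt,grasp=True):
    """delta in current tool frame to bring grasp point (or TCP) to P with rot Rt"""
    p,R,s=pose(); P=np.array(P,float); tp=P-171*Rt[:,0] if grasp else P
    d=R.T@(tp-p); rv=Ro.from_matrix(R.T@Rt).as_rotvec(); print('shift',d.round(1),'turn',rv.round(4),'rows>=',np.ceil(max(np.linalg.norm(d)/62.5,np.linalg.norm(rv)/0.186)))
E
python3 - <<'E'
from h import *
show()
a=np.radians(19)
for sg in(1,-1): go([627.3,-177.7,224],tgtR([0,0,-1],[-np.sin(a)*sg,np.cos(a)*sg,0]))
E
```

```text
t 0.1 tcp [269.4 563.9 404.3] grasp [269.4 563.8 233.3] x [-0.    -0.001 -1.   ] y [ 0.431  0.902 -0.001] q [ 1.019  0.491  1.559 -0.     1.092 -0.106] F [-0.   0.5  0.8] op 1.0
shift [   9.7 -514.8  642.7] turn [-0.7774 -0.0004  0.0008] rows>= 14.0
shift [   9.7 -514.8  642.7] turn [2.3642 0.001  0.0005] rows>= 14.0
```

>>> jog_arm(deltas=[0, -36.5, 46, 0, 0, 0, 1, 0, -36.5, 46, 0, 0, 0, 1, 0, -36.5, 46, 0, 0, 0, 1, 0, -36.5, 46, 0, 0, 0, 1, 0, -36.5, 46, 0, 0, 0, 1, 0, -36.5, 46, 0, 0, 0, 1, 0, -36.5, 46, 0, 0, 0, 1, 0, -36.5, 46, 0, 0, 0, 1, 0, -36.5, 46, 0, 0, 0, 1, 0, -36.5, 46, 0, 0, 0, 1])

```text
t: 1.35
eef_pos: [533.4, 23.1, 402.5]
tcp_rot: [-1.968, 1.568, -2.407]
ft_force: [1.2, 1.1, 0.1]
opening: 0.999
```

Run:
```python
from h import *
show()
a=np.radians(19)
go([627.3,-177.7,224],tgtR([0,0,-1],[np.sin(a),-np.cos(a),0]))
```

```text
t 1.35 tcp [533.4  23.1 402.5] grasp [533.1  22.8 231.5] x [-0.002 -0.002 -1.   ] y [ 0.425  0.905 -0.003] q [-0.08   0.365  1.784 -0.003  0.995 -1.21 ] F [1.2 1.1 0.1] op 0.999
shift [   7.7 -141.8  170.4] turn [2.3707 0.0026 0.0026] rows>= 13.0
```

>>> jog_arm(deltas=[0, -36, 43, 0, 0, 0, 1, 0, -36, 43, 0, 0, 0, 1, 0, -36, 43, 0, 0, 0, 1, 0, -33, 41, 0, 0, 0, 1, 0, 0, 0, 0.18, 0, 0, 1, 0, 0, 0, 0.18, 0, 0, 1, 0, 0, 0, 0.18, 0, 0, 1, 0, 0, 0, 0.18, 0, 0, 1, 0, 0, 0, 0.18, 0, 0, 1, 0, 0, 0, 0.18, 0, 0, 1])

```text
t: 2.6
eef_pos: [630.1, -189.7, 397.6]
tcp_rot: [-1.67, 1.562, 3.054]
ft_force: [1.4, 0.2, 0.7]
opening: 1.001
```

>>> jog_arm(deltas=[0, 0, 0, 0.18, 0, 0, 1, 0, 0, 0, 0.18, 0, 0, 1, 0, 0, 0, 0.18, 0, 0, 1, 0, 0, 0, 0.18, 0, 0, 1, 0, 0, 0, 0.18, 0, 0, 1, 0, 0, 0, 0.18, 0, 0, 1, 0, 0, 0, 0.18, 0, 0, 1])

```text
t: 3.48
eef_pos: [630.0, -189.6, 394.6]
tcp_rot: [-0.486, 1.556, 2.935]
ft_force: [0.7, 0.4, 0.4]
opening: 0.998
```

Run:
```python
from h import *
show()
a=np.radians(19)
go([627.3,-177.7,224],tgtR([0,0,-1],[np.sin(a),-np.cos(a),0]))
```

```text
t 3.48 tcp [ 630.  -189.6  394.6] grasp [ 627.5 -189.1  223.6] x [-0.014  0.003 -1.   ] y [ 0.276 -0.961 -0.007] q [-0.392  0.55   1.48  -0.003  1.126  0.9  ] F [0.7 0.4 0.4] op 0.998
shift [ -0.4 -12.2  -0.7] turn [-0.052   0.0128  0.0072] rows>= 1.0
```

>>> jog_arm(deltas=[0, -12.2, -0.7, -0.052, 0.013, 0.007, 1, 0, 0, 0, 0, 0, 0, 1])

```text
t: 3.72
eef_pos: [627.1, -176.8, 394.0]
tcp_rot: [-2.033, 1.57, 1.45]
ft_force: [1.0, 0.7, -0.5]
opening: 0.997
```

Run:
```python
from h import *
show()
a=np.radians(19)
go([627.3,-177.7,150],tgtR([0,0,-1],[np.sin(a),-np.cos(a),0]))
```

```text
t 3.73 tcp [ 627.1 -176.8  394. ] grasp [ 627.1 -176.7  223. ] x [ 0.     0.001 -1.   ] y [ 0.335 -0.942 -0.001] q [-0.376  0.539  1.502  0.001  1.101  0.853] F [ 1.   0.7 -0.5] op 0.997
shift [73.   1.   0.1] turn [ 0.0095 -0.0003  0.0006] rows>= 2.0
```

>>> jog_arm(deltas=[25, 1, 0, 0.009, 0, 0, 1, 25, 0, 0, 0, 0, 0, 1, 22, 0, 0, 0, 0, 0, 1, 0, 0, 0, 0, 0, 0, 1])

```text
t: 4.22
eef_pos: [627.4, -176.8, 320.8]
tcp_rot: [2.825, 1.57, 0.031]
ft_force: [-0.5, -0.3, 0.4]
opening: 1.002
```

Run:
```python
from h import *
show()
a=np.radians(19)
go([627.3,-177.7,150],tgtR([0,0,-1],[np.sin(a),-np.cos(a),0]))
cap('scene','pics/scene1.png'); s=load('pics/scene1.npz'); crop(s,170,90,130,110,5,'pics/c1.png')
```

```text
t 4.22 tcp [ 627.4 -176.8  320.8] grasp [ 627.6 -176.8  149.8] x [ 0.001  0.    -1.   ] y [ 0.341 -0.94   0.   ] q [-0.376  0.615  1.574  0.001  0.951  0.847] F [-0.5 -0.3  0.4] op 1.002
shift [-0.2  0.8  0.4] turn [ 0.0163 -0.0012 -0.0004] rows>= 1.0
```

View pics/c1.png

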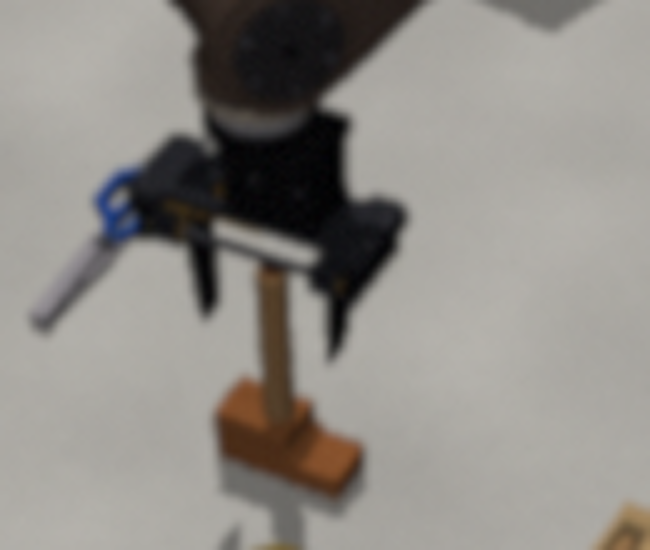

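>>> jog_arm(deltas=[0, 0.8, 0.4, 0.016, 0, 0, 1, 0, 0, 0, 0, 0, 0, 0, 0, 0, 0, 0, 0, 0, 0, 0, 0, 0, 0, 0, 0, 0, 0, 0, 0, 0, 0, 0, 0, 0, 0, 0, 0, 0, 0, 0, 0, 0, 0, 0, 0, 0, 0, 0, 0, 0, 0, 0, 0, 0])

```text
t: 5.28
eef_pos: [627.8, -177.8, 325.1]
tcp_rot: [2.499, 1.563, -0.31]
ft_force: [-0.5, -0.6, -0.1]
opening: 0.318
```

Run:
```python
from h import *
show()
L=[eval(l) for l in open('log.txt')]
from scipy.optimize import least_squares
def fk(q,k):
    a,d,L1,L2,d6,off=k
    th=q[1]; r=a+L1*np.sin(th); z=d+L1*np.cos(th); th+=q[2]; r+=L2*np.sin(th); z+=L2*np.cos(th); th+=q[4]; r+=d6*np.sin(th); z+=d6*np.cos(th)
    return np.array([r*np.cos(q[0])-off*np.sin(q[0]), r*np.sin(q[0])+off*np.cos(q[0]), z])
f=lambda k: np.concatenate([fk(l[0],k)-l[1] for l in L])
r=least_squares(f,[0,150,600,570,100,66]); print(r.x.round(1),np.abs(r.fun).max().round(2))
```

```text
t 5.28 tcp [ 627.8 -177.8  325.1] grasp [ 629.  -178.2  154.1] x [ 0.007 -0.002 -1.   ] y [ 0.327 -0.945  0.004] q [-0.377  0.61   1.57   0.001  0.954  0.86 ] F [-0.5 -0.6 -0.1] op 0.318
[ -13.9 -119.1  584.9  402.2 -194.2   65.9] 2.94
```

>>> jog_arm(deltas=[0, 0, 0, 0, 0, 0, 0, 0, 0, 0, 0, 0, 0, 0])

```text
t: 5.52
eef_pos: [627.8, -177.8, 324.9]
tcp_rot: [2.505, 1.564, -0.304]
ft_force: [0.1, 0.2, 0.4]
opening: 0.249
```

Run:
```python
from h import *
show()
L=[eval(l) for l in open('log.txt')]
for l in L: print(np.round(l[0],3),np.round(l[1],1))
```

```text
t 5.53 tcp [ 627.8 -177.8  324.9] grasp [ 628.9 -178.2  153.9] x [ 0.007 -0.002 -1.   ] y [ 0.327 -0.945  0.004] q [-0.377  0.611  1.57   0.001  0.954  0.86 ] F [0.1 0.2 0.4] op 0.249
[ 1.019  0.491  1.559 -0.     1.092 -0.106] [269.4 563.9 404.3]
[-0.08   0.365  1.784 -0.003  0.995 -1.21 ] [533.4  23.1 402.5]
[-0.392  0.55   1.48  -0.003  1.126  0.9  ] [ 630.  -189.6  394.6]
[-0.376  0.539  1.502  0.001  1.101  0.853] [ 627.1 -176.8  394. ]
[-0.376  0.615  1.574  0.001  0.951  0.847] [ 627.4 -176.8  320.8]
[-0.377  0.61   1.57   0.001  0.954  0.86 ] [ 627.8 -177.8  325.1]
[-0.377  0.611  1.57   0.001  0.954  0.86 ] [ 627.8 -177.8  324.9]
```

>>> jog_arm(deltas=[-20, 0, 0, 0, 0, 0, 0, -30, 0, 0, 0, 0, 0, 0, 0, 26, -28.5, 0, 0, 0, 0, 0, 26, -28.5, 0, 0, 0, 0, 0, 26, -28.5, 0, 0, 0, 0, 0, 26, -28.5, 0, 0, 0, 0, 0, 0, 0, 0, 0, 0, 0])

```text
t: 6.4
eef_pos: [772.5, -240.2, 372.5]
tcp_rot: [-1.109, 1.57, 2.365]
ft_force: [-0.3, 0.7, -3.9]
opening: 0.247
```

Run:
```python
from h import *
show()
```

```text
t 6.4 tcp [ 772.5 -240.2  372.5] grasp [ 772.3 -240.1  201.5] x [-0.001  0.001 -1.   ] y [ 0.327 -0.945 -0.001] q [-0.383  0.801  1.038  0.     1.303  0.855] F [-0.3  0.7 -3.9] op 0.247
```

>>> jog_arm(deltas=[2.6, 0, 29.7, 0, 0.175, 0, 0, 2.6, 0, 29.7, 0, 0.175, 0, 0, 2.6, 0, 29.7, 0, 0.175, 0, 0, 2.6, 0, 29.7, 0, 0.175, 0, 0, 2.6, 0, 29.7, 0, 0.175, 0, 0, 2.6, 0, 29.7, 0, 0.175, 0, 0])

```text
t: 7.15
eef_pos: [639.1, -280.8, 296.6]
tcp_rot: [-3.121, 0.619, 0.362]
ft_force: [-0.1, 1.0, -3.7]
opening: 0.245
```

Run:
```python
from h import *
show()
L=[eval(l) for l in open('log.txt')]
from scipy.optimize import least_squares
def fk(q,k):
    a,d,L1,L2,d6,off=k
    th=q[1]; r=a+L1*np.sin(th); z=d+L1*np.cos(th); th+=q[2]; r+=L2*np.sin(th); z+=L2*np.cos(th); th+=q[4]; r+=d6*np.sin(th); z+=d6*np.cos(th)
    return np.array([r*np.cos(q[0])-off*np.sin(q[0]), r*np.sin(q[0])+off*np.cos(q[0]), z])
f=lambda k: np.concatenate([fk(l[0],k)-l[1] for l in L])
r=least_squares(f,[0,150,600,570,100,66]); print(r.x.round(1),np.abs(r.fun).max().round(2))
cap('scene','pics/scene2.png')
```

```text
t 7.15 tcp [ 639.1 -280.8  296.6] grasp [ 769.3 -231.5  197.4] x [ 0.761  0.288 -0.581] y [ 0.343 -0.939 -0.017] q [-0.587  0.686  1.616  1.398  0.737 -0.429] F [-0.1  1.  -3.7] op 0.245
[ 21.3 300.8 584.5 363.8 241.   71.9] 39.75
```

View pics/scene2.png

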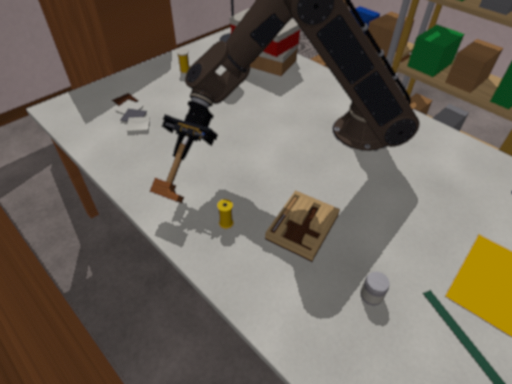

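>>> jog_arm(deltas=[0, 0, 25, 0, 0, 0, 0, 0, 0, 25, 0, 0, 0, 0, 0, 0, 25, 0, 0, 0, 0, 0, 0, 18, 0, 0, 0, 0, 0, 0, 0, 0, 0, 0, 0])

```text
t: 7.82
eef_pos: [583.7, -297.0, 216.1]
tcp_rot: [-3.113, 0.631, 0.368]
ft_force: [0.5, 0.2, -3.6]
opening: 0.249
```

Run:
```python
from h import *
show()
p,R,s=pose(); g=p+171*R[:,0]; sn=-R[2,0]; print('low',g[2]-(154*sn+22*np.sqrt(1-sn*sn)), 'lean',np.degrees(np.arccos(sn)))
cap('scene','pics/scene3.png');  c=load('pics/scene3.npz'); crop(c,120,60,130,160,5 and 4,'pics/c3.png')
```

```text
t 7.83 tcp [ 583.7 -297.   216.1] grasp [ 712.5 -247.4  115.2] x [ 0.753  0.29  -0.59 ] y [ 0.344 -0.939 -0.023] q [-0.659  0.758  1.758  1.561  0.763 -0.731] F [ 0.5  0.2 -3.6] op 0.249
low 6.558664270796896 lean 53.8359450596252
```

View pics/c3.png

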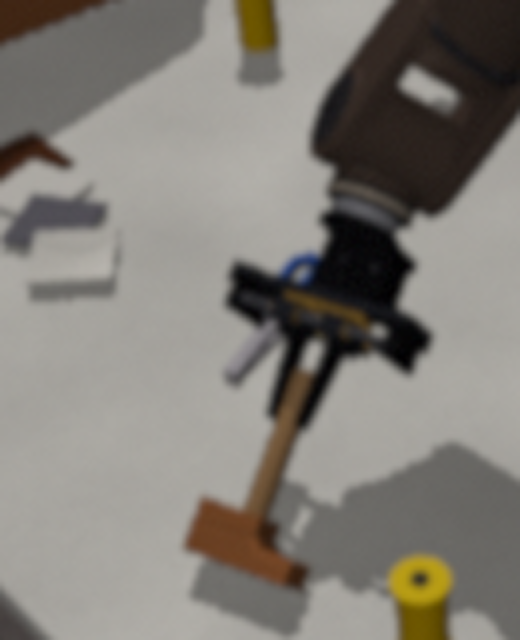

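>>> jog_arm(deltas=[4, 0, 5.5, 0, 0, 0, 0, 0, 0, 28, 0, 0.085, 0, 0, 0, 0, 28, 0, 0.085, 0, 0, 0, 0, 0, 0, 0, 0, 0])

```text
t: 8.38
eef_pos: [556.6, -306.3, 166.7]
tcp_rot: [-3.123, 0.453, 0.362]
ft_force: [-0.4, -0.7, -2.4]
opening: 0.245
```

Run:
```python
from h import *
show()
p,R,s=pose(); g=p+171*R[:,0]; sn=-R[2,0]; print('low',g[2]-(154*sn+22*np.sqrt(1-sn*sn)), 'lean',np.degrees(np.arccos(sn)))
```

```text
t 8.38 tcp [ 556.6 -306.3  166.7] grasp [ 700.4 -251.8   91.9] x [ 0.841  0.319 -0.438] y [ 0.347 -0.938 -0.017] q [-0.71   0.841  1.826  1.798  0.945 -1.035] F [-0.4 -0.7 -2.4] op 0.245
low 4.740710390536435 lean 64.05152176723398
```

>>> jog_arm(deltas=[1.3, 0, 2.7, 0, 0, 0, 0, 0, 0, 0, 0, 0, 0, 0])

```text
t: 8.62
eef_pos: [558.1, -306.1, 166.4]
tcp_rot: [-3.125, 0.452, 0.363]
ft_force: [-0.4, -0.3, -1.1]
opening: 0.249
```

>>> jog_arm(deltas=[0.9, 0, 1.8, 0, 0, 0, 0, 0, 0, 0, 0, 0, 0, 0])

```text
t: 8.88
eef_pos: [559.0, -305.8, 165.9]
tcp_rot: [-3.127, 0.452, 0.363]
ft_force: [-0.4, -0.2, 0.1]
opening: 0.248
```

Run:
```python
from h import *
show()
p,R,s=pose(); g=p+171*R[:,0]; sn=-R[2,0]; print('low',g[2]-(154*sn+22*np.sqrt(1-sn*sn)), 'lean',np.degrees(np.arccos(sn)))
```

```text
t 8.88 tcp [ 559.  -305.8  165.9] grasp [ 702.8 -251.1   91.3] x [ 0.841  0.32  -0.436] y [ 0.35  -0.937 -0.013] q [-0.707  0.844  1.822  1.8    0.945 -1.038] F [-0.4 -0.2  0.1] op 0.248
low 4.280772272690584 lean 64.12033696043119
```

>>> jog_arm(deltas=[0, 0, 0, 0, 0, 0, 0.8, 0, 0, 0, 0, 0, 0, 0.8, 0, 0, 0, 0, 0, 0, 0.8, 0, 0, 0, 0, 0, 0, 0.8, 0, 0, 0, 0, 0, 0, 0.8, 0, 0, 0, 0, 0, 0, 0.8, 0, 0, 0, 0, 0, 0, 0.8, 0, 0, 0, 0, 0, 0, 0.8])

```text
t: 9.88
eef_pos: [559.3, -305.5, 165.8]
tcp_rot: [-3.128, 0.453, 0.364]
ft_force: [0.4, -0.0, 0.5]
opening: 0.802
```

Run:
```python
from h import *
show()
cap('scene','pics/scene4.png');  c=load('pics/scene4.npz'); crop(c,120,60,130,160,5 and 4,'pics/c4.png')
```

```text
t 9.88 tcp [ 559.3 -305.5  165.8] grasp [ 703.  -250.8   91. ] x [ 0.84   0.32  -0.437] y [ 0.35  -0.937 -0.013] q [-0.706  0.844  1.822  1.799  0.944 -1.038] F [ 0.4 -0.   0.5] op 0.802
```

View pics/c4.png

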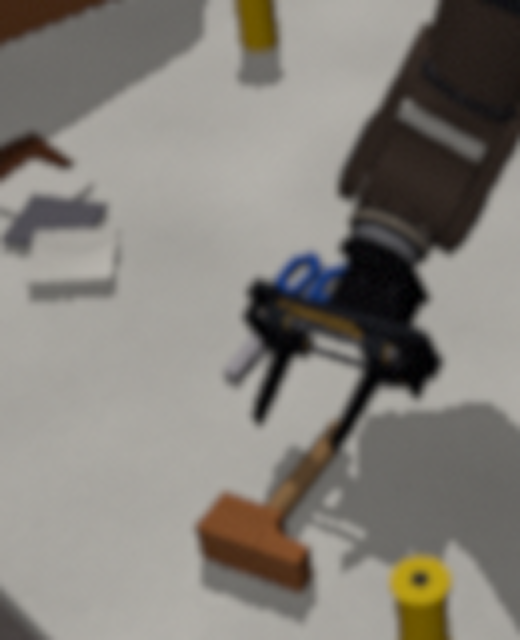

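>>> jog_arm(deltas=[-22, 0, -45, 0, 0, 0, 0.8, -22, 0, -45, 0, 0, 0, 0.8, -22, 0, -45, 0, 0, 0, 0.8, 2.6, 0, -29.7, 0, -0.175, 0, 0.8, 2.6, 0, -29.7, 0, -0.175, 0, 0.8, 2.6, 0, -29.7, 0, -0.175, 0, 0.8, 2.6, 0, -29.7, 0, -0.175, 0, 0.8, 2.6, 0, -29.7, 0, -0.175, 0, 0.8, 2.6, 0, -29.7, 0, -0.175, 0, 0.8, 0, 0, 0, 0, 0, 0, 0.8])

```text
t: 11.18
eef_pos: [688.3, -260.3, 415.3]
tcp_rot: [-2.968, 1.479, 0.529]
ft_force: [0.2, -0.1, -0.3]
opening: 0.801
```

Run:
```python
from h import *
show()
for n in('scene','top'): cap(n,f'pics/{n}5.png')
```

```text
t 11.18 tcp [ 688.3 -260.3  415.3] grasp [ 701.8 -252.4  245. ] x [ 0.079  0.046 -0.996] y [ 0.349 -0.937 -0.016] q [-0.46   0.642  1.248  0.082  1.202  0.727] F [ 0.2 -0.1 -0.3] op 0.801
```

View pics/top5.png

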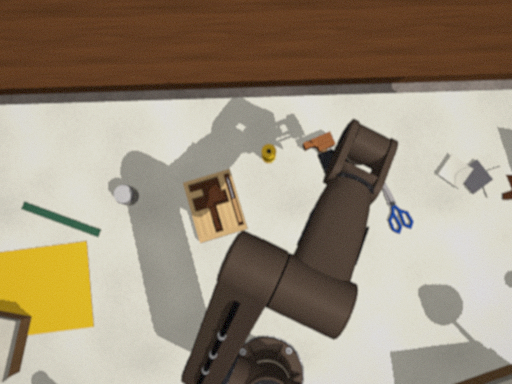

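View pics/scene5.png

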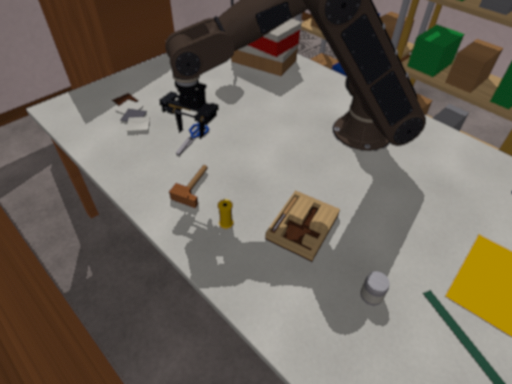

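>>> jog_arm(deltas=[0, 50, 20, 0, -0.09, 0, 0.8, 0, 50, 20, 0, 0, 0, 0.8, 0, 50, 20, 0, 0, 0, 0.8, 0, 0, 0, 0, 0, 0, 0.8])

```text
t: 11.78
eef_pos: [677.7, -429.7, 408.9]
tcp_rot: [-2.079, 1.546, 1.419]
ft_force: [0.6, 0.0, -0.5]
opening: 0.799
```

Run:
```python
from h import *
show()
for n in('scene','top'): cap(n,f'pics/{n}6.png')
t=load('pics/top6.npz'); s=load('pics/scene6.npz')
for n,c,(x,y,w,h) in (('top',t,(290,120,60,50)),('sc',s,(160,155,60,60))):
    k=10
    g=cv2.resize(c.im[y:y+h,x:x+w],None,fx=k,fy=k,interpolation=cv2.INTER_CUBIC)[...,::-1].copy()
    for q in range(0,w,5): cv2.putText(g,str(x+q),(q*k,8),0,.3,(0,0,255)); cv2.line(g,(int((q+.5)*k),10),(int((q+.5)*k),15),(0,0,255))
    for q in range(0,h,5): cv2.putText(g,str(y+q),(0,int((q+.5)*k)+4),0,.3,(0,0,255))
    cv2.imwrite(f'pics/l_{n}.png',g)
```

```text
t 11.78 tcp [ 677.7 -429.7  408.9] grasp [ 678.3 -425.6  237.9] x [ 0.004  0.024 -1.   ] y [ 0.349 -0.937 -0.021] q [-0.65   0.768  1.014  0.022  1.372  0.561] F [ 0.6  0.  -0.5] op 0.799
```

View pics/l_top.png

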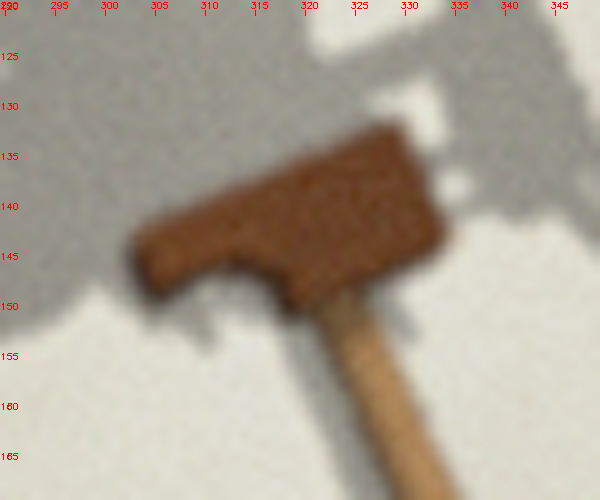

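View pics/l_sc.png

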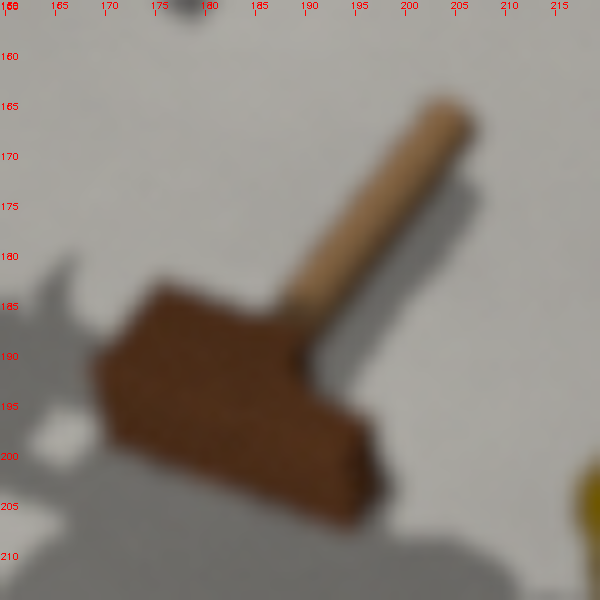

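Run:
```python
from h import *
t=load('pics/top6.npz'); s=load('pics/scene6.npz')
roi=(290,120,70,75)
E=edge_pts(t,lambda g: cv2.cvtColor(g,cv2.COLOR_RGB2HSV)[...,1]>75,roi,8)
g=cv2.resize(t.im[120:195,290:360],None,fx=8,fy=8,interpolation=cv2.INTER_CUBIC)[...,::-1].copy()
for u,v in E: cv2.circle(g,(int((u-290+.5)*8),int((v-120+.5)*8)),1,(0,255,0),-1)
cv2.imwrite('pics/l2.png',g)
# head flat-top edge z44
def L(n,a,b,z,tol=1.5,trim=.15):
    P=near_seg(E,a,b,tol,trim); d,p=wline(t,P,z); print(n,len(P),'ang',np.degrees(np.arctan2(d[1],d[0])).round(2),'p',p.round(1)); return d,p
L('flat top',(303,142),(329,132),44)
L('handle L',(321.5,152),(330,170),22); L('handle R',(326,149),(337.5,172),22)
L('broad end',(330,132),(334,143),44)
L('narrow end z44',(302.8,142.5),(305,149),44)
```

```text
flat top 143 ang -68.3 p [ 812.4 -200. ]
handle L 102 ang 20.8 p [ 729.4 -232.7]
handle R 131 ang 21.76 p [ 730.4 -252.9]
broad end 59 ang 19.5 p [ 811.3 -255. ]
narrow end z44 38 ang 12.68 p [ 782.6 -153.6]
```

View pics/l2.png

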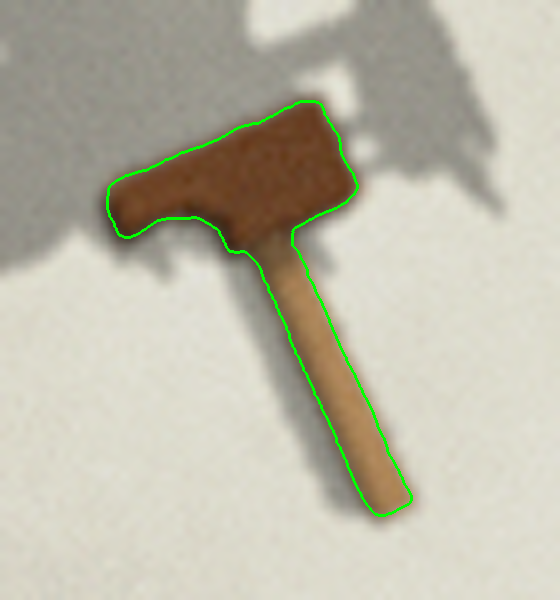

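Run:
```python
from h import *
a=np.radians(21.5); go([747.4,-235.9,120],tgtR([0,0,-1],[np.sin(a),-np.cos(a),0]))
```

```text
shift [ 123.7 -151.5 -129.6] turn [-0.0165 -0.0118  0.0215] rows>= 4.0
```

>>> jog_arm(deltas=[24, -30, -26, -0.016, -0.012, 0.021, 0.8, 24, -30, -26, 0, 0, 0, 0.8, 24, -30, -26, 0, 0, 0, 0.8, 24, -30, -26, 0, 0, 0, 0.8, 24, -30, -26, 0, 0, 0, 0.8, 0, 0, 0, 0, 0, 0, 0.8])

```text
t: 12.62
eef_pos: [744.6, -225.4, 290.9]
tcp_rot: [-3.025, 1.561, 0.497]
ft_force: [0.0, 0.0, 0.4]
opening: 0.801
```

Run:
```python
from h import *
show()
a=np.radians(21.5); go([747.4,-235.9,60],tgtR([0,0,-1],[np.sin(a),-np.cos(a),0]))
```

```text
t 12.62 tcp [ 744.6 -225.4  290.9] grasp [ 746.1 -224.6  119.9] x [ 0.009  0.005 -1.   ] y [ 0.372 -0.928 -0.001] q [-0.38   0.818  1.225  0.008  1.093  0.807] F [0.  0.  0.4] op 0.801
shift [59.9 10.8  1.9] turn [ 0.0056 -0.0096  0.0012] rows>= 1.0
```

>>> jog_arm(deltas=[0, 10.8, 1.9, 0.006, -0.01, 0.001, 0.8, 25, 0, 0, 0, 0, 0, 0.8, 25, 0, 0, 0, 0, 0, 0.8, 0, 0, 0, 0, 0, 0, 0.8])

```text
t: 13.12
eef_pos: [746.0, -240.4, 244.8]
tcp_rot: [2.381, 1.565, -0.388]
ft_force: [-0.2, -0.4, 0.4]
opening: 0.799
```

Run:
```python
from h import *
show()
a=np.radians(21.5); go([747.4,-235.9,23],tgtR([0,0,-1],[np.sin(a),-np.cos(a),0]))
```

```text
t 13.12 tcp [ 746.  -240.4  244.8] grasp [ 746.9 -240.7   73.8] x [ 0.005 -0.002 -1.   ] y [ 0.364 -0.931  0.004] q [-0.396  0.872  1.236  0.     1.028  0.802] F [-0.2 -0.4  0.4] op 0.799
shift [50.8 -3.8 -2.7] turn [-0.0028 -0.0043 -0.0041] rows>= 1.0
```

>>> jog_arm(deltas=[10, -3.8, -2.7, -0.003, -0.004, -0.004, 0.8, 15, 0, 0, 0, 0, 0, 0.8, 15, 0, 0, 0, 0, 0, 0.8, 0, 0, 0, 0, 0, 0, 0.8])

```text
t: 13.62
eef_pos: [747.3, -237.3, 205.3]
tcp_rot: [2.442, 1.567, -0.326]
ft_force: [-0.1, -0.3, 0.9]
opening: 0.802
```

Run:
```python
from h import *
show()
a=np.radians(21.5); go([747.4,-235.9,23],tgtR([0,0,-1],[np.sin(a),-np.cos(a),0]))
```

```text
t 13.62 tcp [ 747.3 -237.3  205.3] grasp [ 747.8 -237.5   34.3] x [ 0.003 -0.001 -1.   ] y [ 0.365 -0.931  0.002] q [-0.392  0.916  1.252  0.     0.97   0.805] F [-0.1 -0.3  0.9] op 0.802
shift [11.3 -1.3 -0.6] turn [-0.0012 -0.0027 -0.0022] rows>= 1.0
```

>>> jog_arm(deltas=[11, -1.3, -0.6, -0.001, -0.003, -0.002, 0.8, 0, 0, 0, 0, 0, 0, 0.8, 0, 0, 0, 0, 0, 0, 0, 0, 0, 0, 0, 0, 0, 0, 0, 0, 0, 0, 0, 0, 0, 0, 0, 0, 0, 0, 0, 0, 0, 0, 0, 0, 0, 0, 0, 0, 0, 0, 0, 0, 0, 0, 0, 0, 0, 0, 0, 0, 0])

```text
t: 14.75
eef_pos: [747.7, -235.7, 194.9]
tcp_rot: [2.122, 1.569, -0.645]
ft_force: [0.0, -0.4, -0.3]
opening: 0.246
```

>>> jog_arm(deltas=[0, 0, 0, 0, 0, 0, 0, 0, 0, 0, 0, 0, 0, 0])

```text
t: 15.0
eef_pos: [747.7, -235.7, 194.9]
tcp_rot: [2.097, 1.569, -0.669]
ft_force: [0.7, 0.7, -0.1]
opening: 0.248
```

Run:
```python
from h import *
show()
```

```text
t 15.0 tcp [ 747.7 -235.7  194.9] grasp [ 747.9 -235.8   23.9] x [ 0.001 -0.001 -1.   ] y [ 0.367 -0.93   0.001] q [-0.389  0.928  1.256 -0.     0.956  0.806] F [ 0.7  0.7 -0.1] op 0.248
```

>>> jog_arm(deltas=[-15, 0, 0, 0, 0, 0, 0, -30, 0, 0, 0, 0, 0, 0, -30, 0, 0, 0, 0, 0, 0, -30, 0, 0, 0, 0, 0, 0, -30, 0, 0, 0, 0, 0, 0, 0, 0, 0, 0, 0, 0, 0])

```text
t: 15.75
eef_pos: [747.1, -235.5, 335.7]
tcp_rot: [-0.214, 1.569, -2.98]
ft_force: [-0.3, 0.0, -4.1]
opening: 0.245
```

Run:
```python
from h import *
show()
a=np.radians(15.35); go([601.4,179.9,160],tgtR([0,0,-1],[np.sin(a),-np.cos(a),0]))
cap('scene','pics/scene7.png');  c=load('pics/scene7.npz'); crop(c,130,60,130,140,4,'pics/c7.png')
```

```text
t 15.75 tcp [ 747.1 -235.5  335.7] grasp [ 746.8 -235.5  164.7] x [-0.002 -0.    -1.   ] y [ 0.367 -0.93  -0.   ] q [-0.389  0.787  1.167 -0.001  1.19   0.806] F [-0.3  0.  -4.1] op 0.245
shift [   4.9 -439.9  -16.8] turn [0.1077 0.0018 0.0003] rows>= 8.0
```

View pics/c7.png

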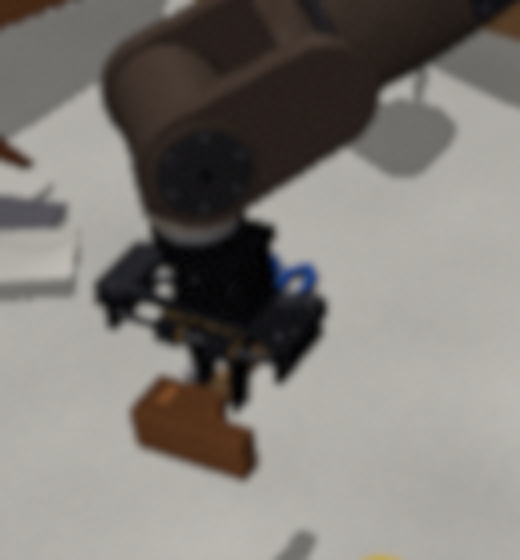

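>>> jog_arm(deltas=[0, -30, -1, 0, 0, 0, 0, 0, -48, -2, 0, 0, 0, 0, 0, -48, -2, 0, 0, 0, 0, 0, -48, -2, 0, 0, 0, 0, 0, -48, -2, 0, 0, 0, 0, 0, -48, -2, 0, 0, 0, 0, 0, -48, -2, 0, 0, 0, 0, 0, -48, -2, 0, 0, 0, 0, 0, -48, -2, 0, 0, 0, 0, 0, -18, 0, 0, 0, 0, 0])

```text
t: 17.05
eef_pos: [596.7, 183.3, 318.6]
tcp_rot: [-0.467, 1.54, 3.047]
ft_force: [0.4, 0.0, -3.9]
opening: 0.247
```

Run:
```python
from h import *
show()
a=np.radians(15.35); go([601.4,179.9,130],tgtR([0,0,-1],[np.sin(a),-np.cos(a),0]))
```

```text
t 17.05 tcp [596.7 183.3 318.6] grasp [591.5 183.8 147.7] x [-0.031  0.003 -1.   ] y [ 0.363 -0.932 -0.014] q [0.191 0.585 1.643 0.011 0.942 1.384] F [ 0.4  0.  -3.9] op 0.247
shift [17.5  5.1 -3.6] turn [0.104  0.0282 0.0124] rows>= 1.0
```

>>> jog_arm(deltas=[10, 5, -3.6, 0.104, 0.028, 0.012, 0, 0, 0, 0, 0, 0, 0, 0, 0, 0, 0, 0, 0, 0, 0])

```text
t: 17.42
eef_pos: [600.9, 180.4, 306.0]
tcp_rot: [-0.131, 1.566, -3.003]
ft_force: [0.4, 0.1, -3.1]
opening: 0.248
```

Run:
```python
from h import *
show()
a=np.radians(15.35); go([601.4,179.9,130],tgtR([0,0,-1],[np.sin(a),-np.cos(a),0]))
for n in('scene','top'): cap(n,f'pics/{n}8.png')
s=load('pics/scene8.npz'); crop(s,230,120,130,140,4,'pics/c8.png')
t=load('pics/top8.npz'); crop(t,170,140,110,120,5,'pics/c8t.png')
```

```text
t 17.43 tcp [600.9 180.4 306. ] grasp [600.1 180.3 135. ] x [-0.005 -0.001 -1.   ] y [ 0.267 -0.964 -0.001] q [0.186 0.602 1.651 0.    0.893 1.487] F [ 0.4  0.1 -3.1] op 0.248
shift [ 5.   0.6 -0.4] turn [0.0019 0.0047 0.0006] rows>= 1.0
```

View pics/c8.png

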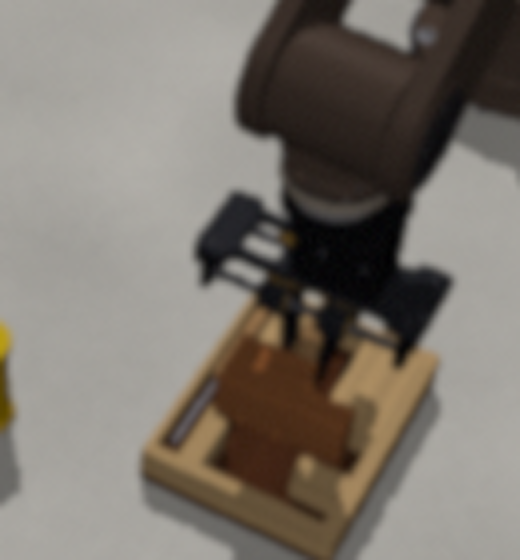

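View pics/c8t.png

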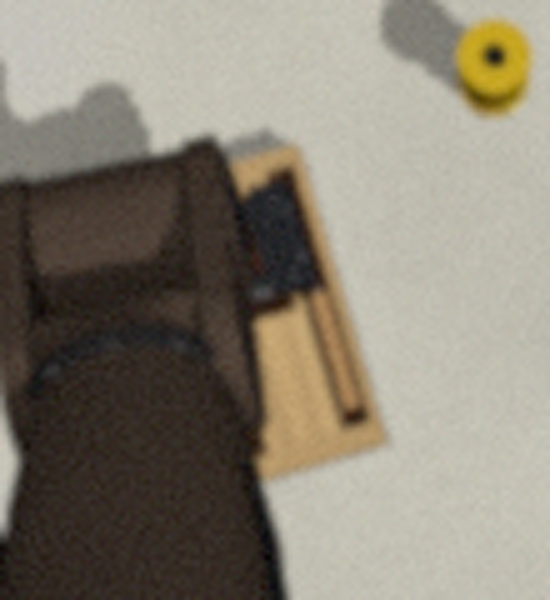

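```bash
cat > ov.py <<'E'
from h import *
def overlay(fn,out,gz=1.9,roi=(250,180,90,80),k=7):
    s=load(fn); p,R,st=pose(); g=p+171*R[:,0]; up=-R[:,0]; yv=-R[:,1]; u=np.cross(yv,up) # u forward (head dir), yv narrow dir
    g=g-gz*up
    x,y,w,h=roi; im=cv2.resize(s.im[y:y+h,x:x+w],None,fx=k,fy=k,interpolation=cv2.INTER_CUBIC)[...,::-1].copy()
    pt=lambda P: tuple(int(round(v)) for v in ((s.proj(P)-[x,y]+.5)*k))
    def poly(h_,col):
        Q=[(74,-45),(74,60),(50,60),(50,18),(24,18),(24,-45)]
        cv2.polylines(im,[np.array([pt(g+a*u+b*yv+h_*up) for a,b in Q])],True,col,1)
    poly(22,(0,255,0)); poly(-22,(255,255,0))
    for b in(-12,12): cv2.line(im,pt(g+24*u+b*yv),pt(g-111*u+b*yv),(255,0,255),1)
    cv2.imwrite(out,im)
E
python3 - <<'E'
from ov import *
overlay('pics/scene8.npz','pics/ov8.png')
E
```

```text
(no output)
```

View pics/ov8.png

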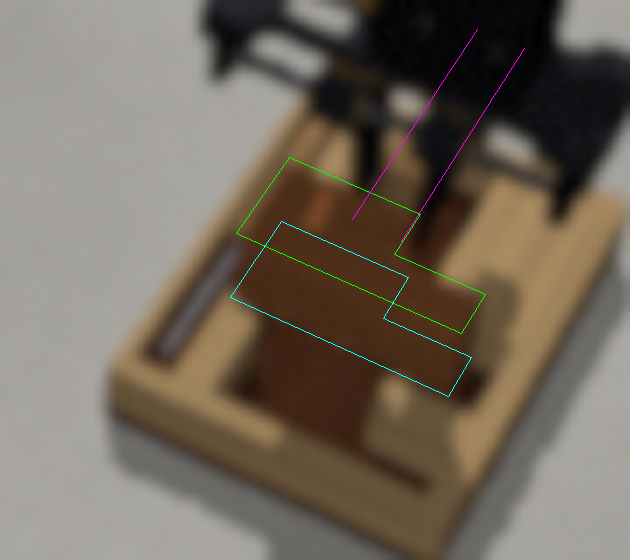

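```bash
python3 - <<'E'
from h import *
s=load('pics/scene8.npz'); x,y,w,h=275,195,50,48
g=cv2.resize(s.im[y:y+h,x:x+w],None,fx=12,fy=12,interpolation=cv2.INTER_CUBIC).astype(float)
g=np.clip((g/255)**0.55*255,0,255).astype(np.uint8)
cv2.imwrite('pics/z8.png',g[...,::-1])
from ov import *
E
sed -i 's/im=cv2.resize(s.im\[y:y+h,x:x+w\]/im=cv2.resize(((s.im[y:y+h,x:x+w]\/255.)**0.55*255).astype(np.uint8)/' ov.py
python3 - <<'E'
from ov import *
overlay('pics/scene8.npz','pics/ov8b.png',roi=(275,195,50,48),k=12)
E
```

```text
(no output)
```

View pics/z8.png

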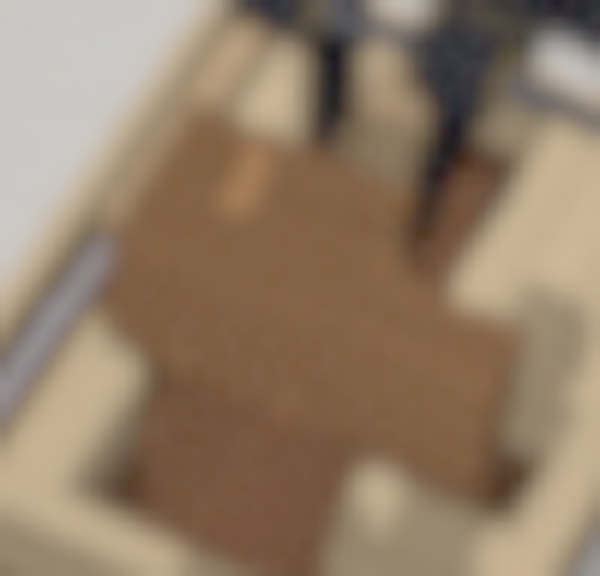

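View pics/ov8b.png

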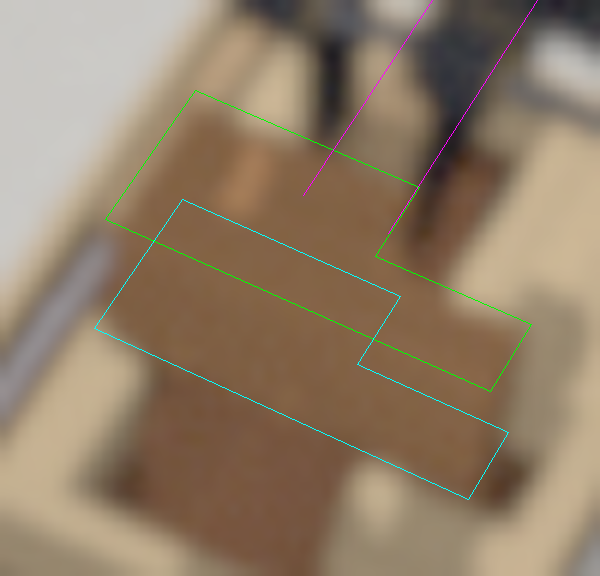

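```bash
cat > prof.py <<'E'
from ov import *
from scipy.ndimage import map_coordinates
def edges(fn,gz=1.9,off=(0,0,0)):
    s=load(fn); p,R,st=pose(); g=p+171*R[:,0]; up=-R[:,0]; yv=-R[:,1]; u=np.cross(yv,up); g=g-gz*up
    im=s.im.astype(float)
    P=lambda a,b,h: s.proj(g+a*u+b*yv+h*up)
    for n,(a,b0,b1,h) in {'A back-top broad':(24,-42,-18,22),'B back-top narrow':(50,26,56,22),'C front-bot narrow':(74,28,56,-22),'C2 front-bot broad':(74,-42,-30,-22)}.items():
        q0,q1=P(a,b0,h),P(a,b1,h); d=(q1-q0)/np.linalg.norm(q1-q0); nrm=np.array([-d[1],d[0]]); 
        if nrm[1]<0: nrm=-nrm
        mmpx=np.linalg.norm(P(a+1,b0,h)-P(a,b0,h)); comp=(P(a+1,b0,h)-P(a,b0,h))@nrm; compz=(P(a,b0,h-1)-P(a,b0,h))@nrm
        ts=np.arange(-6,6.01,.5); rows=[]
        for f in np.linspace(0,1,15):
            c=q0+f*(q1-q0); xy=c[:,None]+nrm[:,None]*ts
            rows.append([map_coordinates(im[...,k],[xy[1],xy[0]],order=1) for k in range(3)])
        m=np.mean(rows,0); print(n,'px per mm u %.2f, per mm down %.2f'%(comp,compz)); print('  t',ts[::2]); print('  R',m[0][::2].round(0)); print('  B',m[2][::2].round(0))
        gr=np.gradient(m[0]); gr2=np.gradient(m[2]); print('  R steepest', ts[np.argmax(abs(gr))],'B',ts[np.argmax(abs(gr2))])
E
python3 -c "
from prof import *
edges('pics/scene8.npz')"
```

```text
A back-top broad px per mm u 0.25, per mm down 0.21
  t [-6. -5. -4. -3. -2. -1.  0.  1.  2.  3.  4.  5.  6.]
  R [ 93. 116. 129. 135. 139. 139. 128. 108.  92.  88.  89.  88.  89.]
  B [51. 63. 70. 74. 77. 76. 68. 52. 36. 30. 29. 29. 29.]
  R steepest -6.0 B 1.0
B back-top narrow px per mm u 0.26, per mm down 0.21
  t [-6. -5. -4. -3. -2. -1.  0.  1.  2.  3.  4.  5.  6.]
  R [108. 110. 111. 112. 113. 112. 105.  94.  84.  79.  78.  79.  81.]
  B [57. 58. 58. 59. 59. 57. 51. 40. 30. 26. 25. 25. 26.]
  R steepest 1.0 B 1.0
C front-bot narrow px per mm u 0.27, per mm down 0.20
  t [-6. -5. -4. -3. -2. -1.  0.  1.  2.  3.  4.  5.  6.]
  R [ 75.  75.  73.  73.  71.  70.  77.  93. 108. 113. 109. 102.  95.]
  B [25. 24. 23. 23. 23. 24. 32. 47. 59. 63. 60. 56. 52.]
  R steepest 1.0 B 0.5
C2 front-bot broad px per mm u 0.26, per mm down 0.19
  t [-6. -5. -4. -3. -2. -1.  0.  1.  2.  3.  4.  5.  6.]
  R [ 72.  72.  71.  71.  72.  77.  94. 120. 141. 150. 150. 149. 146.]
  B [23. 23. 23. 23. 24. 31. 46. 66. 80. 86. 87. 86. 84.]
  R steepest 0.5 B 0.5
```

```bash
cat > prof2.py <<'E'
from h import *
from scipy.ndimage import map_coordinates
def prof(cam,Pf,lines,chan=2,rng=5):
    """lines: name->(ptA,ptB,dirvec) 3D local; prints steepest edge offset in mm along dirvec (local a,b,h)"""
    im=cv2.GaussianBlur(cam.im.astype(np.float32),(0,0),.5)
    for n,(A,B,dv) in lines.items():
        A=np.array(A,float);B=np.array(B,float);dv=np.array(dv,float); ts=np.arange(-rng,rng+.01,.25)*2; acc=0
        for f in np.linspace(0,1,15):
            Q=np.array([cam.proj(Pf(A+f*(B-A)+t*dv)) for t in ts])
            acc=acc+np.array([map_coordinates(im[...,k],[Q[:,1],Q[:,0]],order=1) for k in range(3)])
        acc/=15; gr=np.abs(np.gradient(acc,axis=1)).sum(0); i=np.argmax(gr[2:-2])+2
        w=gr[max(0,i-5):i+6]; off=(w*ts[max(0,i-5):i+6]).sum()/w.sum()
        print(f'  {n}: steepest {ts[i]:.1f} centroid {off:.1f} mm  ends {acc[:,i-6 if i>=6 else 0].round(0)} {acc[:,min(i+6,len(ts)-1)].round(0)}')
E
python3 - <<'E'
from prof2 import *
a=np.radians(21.5); u=np.array([np.cos(a),np.sin(a),0]); v=np.array([-np.sin(a),np.cos(a),0]); g=609.4*u-493.4*v+np.array([0,0,22]); print(g)
Pf=lambda q: g+q[0]*u+q[1]*v+np.array([0,0,q[2]])
for fn in('top','scene'):
    c=load(f'pics/{fn}6.npz'); print(fn)
    prof(c,Pf,{'flat top z44':((74,-38,22),(74,50,22),(1,0,0)),'flat top z0':((74,-38,-22),(74,50,-22),(1,0,0)),'handle end':((-111,-6,0),(-111,6,0),(1,0,0)),
      'broad back':((24,-40,22),(24,-18,22),(1,0,0)),'broad back z0':((24,-40,-22),(24,-18,-22),(1,0,0)),'handle +y':((-20,12,0),(-90,12,0),(0,1,0)),'handle -y':((-20,-12,0),(-90,-12,0),(0,1,0)),'broad end':((30,-45,22),(70,-45,22),(0,1,0)),'narrow end z44':((54,60,22),(70,60,22),(0,1,0)),'narrow end z0':((54,60,-22),(70,60,-22),(0,1,0))})
E
```

```text
[ 747.82817119 -235.72218048   22.        ]
top
  flat top z44: steepest 0.0 centroid -0.0 mm  ends [116.  85.  64.] [142. 133. 121.]
  flat top z0: steepest 7.0 centroid 7.0 mm  ends [115.  83.  62.] [139. 129. 117.]
  handle end: steepest 1.0 centroid 1.0 mm  ends [204. 198. 182.] [167. 143. 116.]
  broad back: steepest -2.0 centroid -2.0 mm  ends [189. 183. 171.] [123. 102.  85.]
  broad back z0: steepest 3.0 centroid 3.0 mm  ends [167. 162. 151.] [109.  89.  74.]
  handle +y: steepest 1.0 centroid 1.0 mm  ends [121. 105.  87.] [140. 137. 128.]
  handle -y: steepest 0.0 centroid -0.0 mm  ends [206. 199. 182.] [178. 150. 117.]
  broad end: steepest 2.5 centroid 2.5 mm  ends [171. 162. 149.] [121.  92.  71.]
  narrow end z44: steepest 7.5 centroid 7.5 mm  ends [94. 79. 69.] [134. 130. 120.]
  narrow end z0: steepest 0.5 centroid 0.5 mm  ends [89. 75. 65.] [140. 136. 126.]
scene
  flat top z44: steepest 9.0 centroid 8.4 mm  ends [77. 49. 29.] [77. 50. 31.]
  flat top z0: steepest -2.5 centroid -2.5 mm  ends [81. 60. 48.] [97. 89. 83.]
  handle end: steepest -5.5 centroid -5.5 mm  ends [149. 139. 128.] [129. 110.  91.]
  broad back: steepest 2.5 centroid 2.5 mm  ends [138. 131. 124.] [100.  83.  72.]
  broad back z0: steepest -9.0 centroid -8.5 mm  ends [74. 44. 24.] [74. 44. 24.]
  handle +y: steepest 2.5 centroid 2.5 mm  ends [85. 75. 64.] [102.  98.  94.]
  handle -y: steepest -2.0 centroid -2.0 mm  ends [153. 144. 135.] [137. 116.  95.]
  broad end: steepest 3.0 centroid 3.0 mm  ends [127. 120. 113.] [94. 75. 63.]
  narrow end z44: steepest 8.0 centroid 7.8 mm  ends [93. 79. 70.] [123. 117. 111.]
  narrow end z0: steepest 0.5 centroid 0.5 mm  ends [78. 66. 59.] [107. 103.  99.]
```

Run:
```python
from prof2 import *
p,R,st=pose(); up=-R[:,0]; v=-R[:,1]; u=np.cross(v,up); g=p+171*R[:,0]-1.9*up; print(g)
Pf=lambda q: g+q[0]*u+q[1]*v+q[2]*up
c=load('pics/scene8.npz')
prof(c,Pf,{'broad back':((24,-40,22),(24,-18,22),(1,0,0)),'narrow back':((50,26,22),(50,56,22),(1,0,0)),'flat top z0':((74,-42,-22),(74,-30,-22),(1,0,0)),'flat top z0 n':((74,28,-22),(74,56,-22),(1,0,0)),'broad end':((30,-45,22),(70,-45,22),(0,1,0)),'broad end vert':((74,-45,20),(74,-45,-15),(0,1,0)),
 'narrow end back vert':((50,60,20),(50,60,-15),(0,1,0)),'narrow top':((54,60,22),(70,60,22),(0,1,0)),'narrow bottom':((54,60,-22),(70,60,-22),(0,1,0)),'step':((28,18,22),(46,18,22),(0,1,0))},rng=4)
```

```text
[600.21873946 180.32414486 133.26269075]
  broad back: steepest 3.5 centroid 3.5 mm  ends [125.  98.  66.] [98. 67. 42.]
  narrow back: steepest 3.0 centroid 3.0 mm  ends [105.  77.  51.] [88. 57. 34.]
  flat top z0: steepest 1.5 centroid 1.5 mm  ends [86. 62. 39.] [125. 101.  70.]
  flat top z0 n: steepest 2.5 centroid 2.6 mm  ends [76. 51. 31.] [100.  77.  52.]
  broad end: steepest -7.0 centroid -6.4 mm  ends [140. 119.  90.] [117.  93.  65.]
  broad end vert: steepest 3.0 centroid 2.8 mm  ends [81. 64. 55.] [74. 48. 30.]
  narrow end back vert: steepest 0.5 centroid 0.5 mm  ends [80. 55. 35.] [94. 76. 52.]
  narrow top: steepest 3.5 centroid 3.5 mm  ends [81. 55. 34.] [94. 76. 52.]
  narrow bottom: steepest 7.0 centroid 7.1 mm  ends [48. 30. 18.] [55. 38. 24.]
  step: steepest 2.5 centroid 2.3 mm  ends [66. 39. 21.] [42. 24. 13.]
```

>>> jog_arm(deltas=[20, 0, 0, 0.002, 0.005, 0, 0, 20, 0, 0, 0, 0, 0, 0, 20, 0, 0, 0, 0, 0, 0, 0, 0, 0, 0, 0, 0, 0])

```text
t: 18.02
eef_pos: [601.5, 179.1, 246.1]
tcp_rot: [-2.888, 1.568, 0.522]
ft_force: [0.4, 1.0, -3.4]
opening: 0.241
```

Run:
```python
from h import *
show()
a=np.radians(15.35); go([600.4,179.6,66],tgtR([0,0,-1],[np.sin(a),-np.cos(a),0]))
```

```text
t 18.02 tcp [601.5 179.1 246.1] grasp [601.9 179.3  75.1] x [ 0.002  0.001 -1.   ] y [ 0.265 -0.964 -0.001] q [0.184 0.68  1.692 0.001 0.767 1.485] F [ 0.4  1.  -3.4] op 0.241
shift [ 9.1 -0.8  1. ] turn [ 0.0008 -0.0026  0.0007] rows>= 1.0
```

>>> jog_arm(deltas=[6, -0.8, 1, 0.001, -0.003, 0.001, 0, 0, 0, 0, 0, 0, 0, 0])

```text
t: 18.27
eef_pos: [600.7, 179.4, 241.3]
tcp_rot: [2.698, 1.57, -0.176]
ft_force: [-0.3, 0.4, -2.9]
opening: 0.247
```

Run:
```python
from ov import *
show()
a=np.radians(15.35); go([600.4,179.6,66],tgtR([0,0,-1],[np.sin(a),-np.cos(a),0]))
cap('scene','pics/scene9.png'); overlay('pics/scene9.npz','pics/ov9.png',roi=(255,190,90,75),k=8)
```

```text
t 18.27 tcp [600.7 179.4 241.3] grasp [600.9 179.4  70.3] x [ 0.001 -0.    -1.   ] y [ 0.265 -0.964  0.001] q [ 0.185  0.686  1.696 -0.001  0.758  1.488] F [-0.3  0.4 -2.9] op 0.247
shift [ 4.3 -0.3  0.2] turn [-0.0001 -0.0011 -0.0005] rows>= 1.0
```

View pics/ov9.png

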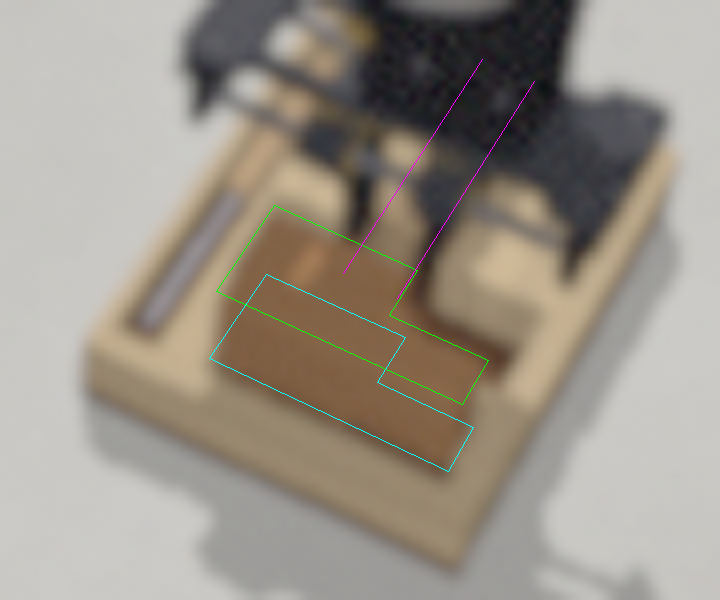

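>>> jog_arm(deltas=[6, -0.3, 0.2, 0, 0, 0, 0, 5, 0, 0, 0, 0, 0, 0, 0, 0, 0, 0, 0, 0, 0])

```text
t: 18.7
eef_pos: [600.7, 179.8, 231.3]
tcp_rot: [2.971, 1.567, 0.098]
ft_force: [-1.6, 0.1, 0.5]
opening: 0.244
```

Run:
```python
from ov import *
show()
a=np.radians(15.35); go([600.4,179.6,50],tgtR([0,0,-1],[np.sin(a),-np.cos(a),0]))
```

```text
t 18.7 tcp [600.7 179.8 231.3] grasp [601.4 179.9  60.3] x [ 0.004  0.    -1.   ] y [ 0.265 -0.964  0.001] q [ 0.186  0.7    1.702 -0.001  0.736  1.489] F [-1.6  0.1  0.5] op 0.244
shift [10.3  0.1  0.4] turn [ 0.0002 -0.0041 -0.0007] rows>= 1.0
```

>>> jog_arm(deltas=[-2, 0, 1.9, 0, -0.004, 0, 0, 4, 0, 0, 0, 0, 0, 0, 0, 0, 0, 0, 0, 0, 0])

```text
t: 19.08
eef_pos: [598.7, 179.2, 229.1]
tcp_rot: [0.965, 1.57, -1.909]
ft_force: [0.2, -0.0, -3.8]
opening: 0.245
```

Run:
```python
from ov import *
show()
a=np.radians(15.35); go([600.4,179.6,50],tgtR([0,0,-1],[np.sin(a),-np.cos(a),0]))
```

```text
t 19.07 tcp [598.7 179.2 229.1] grasp [598.7 179.1  58.1] x [-0.    -0.001 -1.   ] y [ 0.265 -0.964  0.001] q [ 0.185  0.701  1.707 -0.001  0.734  1.489] F [ 0.2 -0.  -3.8] op 0.245
shift [ 8.1  0.1 -1.7] turn [ 0.0002  0.0005 -0.0007] rows>= 1.0
```

>>> jog_arm(deltas=[4, 0, 0, 0, 0, 0, 0, 4, 0, 0, 0, 0, 0, 0, 0, 0, 0, 0, 0, 0, 0])

```text
t: 19.45
eef_pos: [598.7, 179.2, 220.1]
tcp_rot: [0.495, 1.569, -2.379]
ft_force: [0.4, -0.0, -3.1]
opening: 0.249
```

Run:
```python
from ov import *
show()
a=np.radians(15.35); go([600.4,179.6,42],tgtR([0,0,-1],[np.sin(a),-np.cos(a),0]))
```

```text
t 19.45 tcp [598.7 179.2 220.1] grasp [598.5 179.   49.1] x [-0.001 -0.001 -1.   ] y [ 0.265 -0.964  0.001] q [ 0.185  0.714  1.712 -0.001  0.717  1.489] F [ 0.4 -0.  -3.1] op 0.249
shift [ 7.1  0.1 -1.8] turn [ 0.0002  0.0012 -0.0007] rows>= 1.0
```

>>> jog_arm(deltas=[3, 0, 0, 0, 0.001, 0, 0, 3, 0, 0, 0, 0, 0, 0, 0, 0, 0, 0, 0, 0, 0])

```text
t: 19.82
eef_pos: [598.7, 179.2, 213.6]
tcp_rot: [1.316, 1.57, -1.558]
ft_force: [0.9, -0.9, -3.6]
opening: 0.248
```

>>> jog_arm(deltas=[2, 0, 0, 0, 0, 0, 0, 2, 0, 0, 0, 0, 0, 0, 0, 0, 0, 0, 0, 0, 0])

```text
t: 20.2
eef_pos: [598.9, 179.1, 209.7]
tcp_rot: [2.258, 1.57, -0.615]
ft_force: [-0.7, -1.1, -3.2]
opening: 0.242
```

Run:
```python
from ov import *
show()
a=np.radians(15.35); go([600.4,179.6,31.9],tgtR([0,0,-1],[np.sin(a),-np.cos(a),0]))
```

```text
t 20.2 tcp [598.9 179.1 209.7] grasp [599.1 179.   38.7] x [ 0.001 -0.001 -1.   ] y [ 0.265 -0.964  0.001] q [ 0.185  0.729  1.716 -0.001  0.696  1.489] F [-0.7 -1.1 -3.2] op 0.242
shift [ 6.8 -0.1 -1.5] turn [ 0.0003 -0.0008 -0.001 ] rows>= 1.0
```

>>> jog_arm(deltas=[2, 0, 0, 0, 0, 0, 0, 2, 0, 0, 0, 0, 0, 0, 0, 0, 0, 0, 0, 0, 0])

```text
t: 20.58
eef_pos: [598.8, 179.1, 207.2]
tcp_rot: [2.633, 1.569, -0.24]
ft_force: [0.6, -0.3, -4.5]
opening: 0.242
```

>>> jog_arm(deltas=[1.5, 0, 0, 0, 0, 0, 0, 1, 0, 0, 0, 0, 0, 0, 0, 0, 0, 0, 0, 0, 0])

```text
t: 20.95
eef_pos: [598.7, 179.1, 206.6]
tcp_rot: [2.72, 1.568, -0.153]
ft_force: [0.5, -0.8, -4.7]
opening: 0.246
```

Run:
```python
from ov import *
show()
a=np.radians(15.35); go([600.4,179.6,31.9],tgtR([0,0,-1],[np.sin(a),-np.cos(a),0]))
cap('scene','pics/scene10.png'); overlay('pics/scene10.npz','pics/ov10.png',roi=(255,190,90,75),k=8)
```

```text
t 20.95 tcp [598.7 179.1 206.6] grasp [599.1 179.   35.6] x [ 0.003 -0.    -1.   ] y [ 0.265 -0.964  0.001] q [ 0.185  0.733  1.718 -0.001  0.688  1.489] F [ 0.5 -0.8 -4.7] op 0.246
shift [ 3.7 -0.  -1.8] turn [ 0.0004 -0.0026 -0.0012] rows>= 1.0
```

View pics/ov10.png

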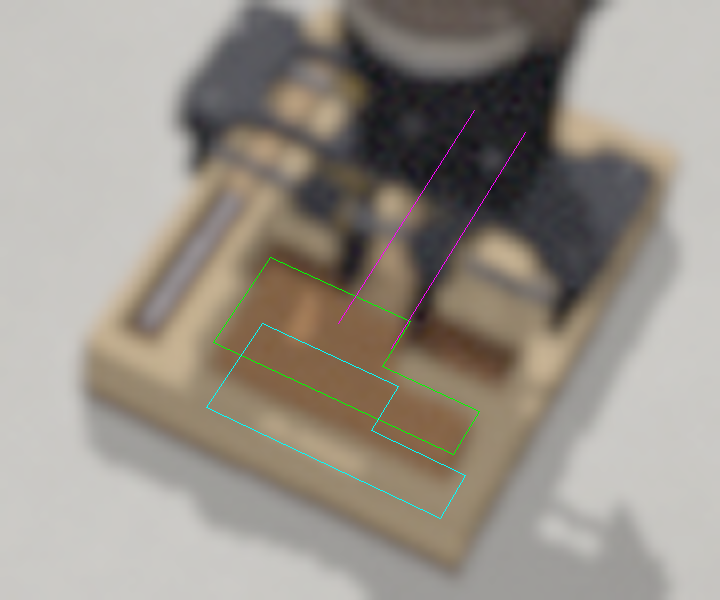

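>>> jog_arm(deltas=[3, 0, 0, 0, 0, 0, 0, 0, 0, 0, 0, 0, 0, 0])

```text
t: 21.25
eef_pos: [598.5, 179.1, 204.3]
tcp_rot: [2.748, 1.568, -0.125]
ft_force: [0.7, -0.1, -7.6]
opening: 0.246
```

Run:
```python
from ov import *
show(); print(env.state()['moment'])
```

```text
t 21.25 tcp [598.5 179.1 204.3] grasp [599.1 179.   33.3] x [ 0.003 -0.    -1.   ] y [ 0.265 -0.964  0.001] q [ 0.185  0.736  1.719 -0.001  0.683  1.489] F [ 0.7 -0.1 -7.6] op 0.246
[-0.02914951 -0.1001554   0.00930302]
```

>>> jog_arm(deltas=[2, 0, 0, 0, 0, 0, 0, 0, 0, 0, 0, 0, 0, 0])

```text
t: 21.5
eef_pos: [598.5, 179.1, 202.7]
tcp_rot: [2.732, 1.568, -0.141]
ft_force: [-1.1, -0.7, -5.0]
opening: 0.243
```

Run:
```python
from ov import *
show(); print(env.state()['moment'])
```

```text
t 21.5 tcp [598.5 179.1 202.7] grasp [599.1 179.   31.7] x [ 0.003 -0.    -1.   ] y [ 0.265 -0.964  0.001] q [ 0.185  0.739  1.72  -0.002  0.68   1.489] F [-1.1 -0.7 -5. ] op 0.243
[-0.0624699   0.01677201  0.04442208]
```

>>> jog_arm(deltas=[0, 0, 0, 0, 0, 0, 0.5, 0, 0, 0, 0, 0, 0, 0.5, 0, 0, 0, 0, 0, 0, 0.5, 0, 0, 0, 0, 0, 0, 0.5, 0, 0, 0, 0, 0, 0, 0.5])

```text
t: 22.12
eef_pos: [599.0, 179.3, 202.5]
tcp_rot: [2.87, 1.566, -0.004]
ft_force: [-0.1, 0.7, 1.0]
opening: 0.502
```

>>> jog_arm(deltas=[-20, 0, 0, 0, 0, 0, 0.5, -40, 0, 0, 0, 0, 0, 0.5, -40, 0, 0, 0, 0, 0, 0.5, 0, 50, 0, 0, 0, 0, 0.5, 0, 50, 0, 0, 0, 0, 0.5, 0, 50, 0, 0, 0, 0, 0.5, 0, 50, 0, 0, 0, 0, 0.5, 0, 0, 0, 0, 0, 0, 0.5])

```text
t: 23.12
eef_pos: [652.7, -18.3, 317.8]
tcp_rot: [2.835, 1.556, -0.036]
ft_force: [-0.0, 0.6, 0.8]
opening: 0.5
```

Run:
```python
from ov import *
show()
for n in('scene','top'): cap(n,f'pics/{n}11.png')
s=load('pics/scene11.npz'); crop(s,250,180,100,90,7,'pics/c11.png')
t=load('pics/top11.npz'); crop(t,170,155,95,95,6,'pics/c11t.png')
```

```text
t 23.12 tcp [652.7 -18.3 317.8] grasp [655.1 -18.4 146.8] x [ 0.014 -0.001 -1.   ] y [ 0.267 -0.964  0.004] q [-0.129  0.618  1.577  0.002  0.932  1.17 ] F [-0.   0.6  0.8] op 0.5
```

View pics/c11.png

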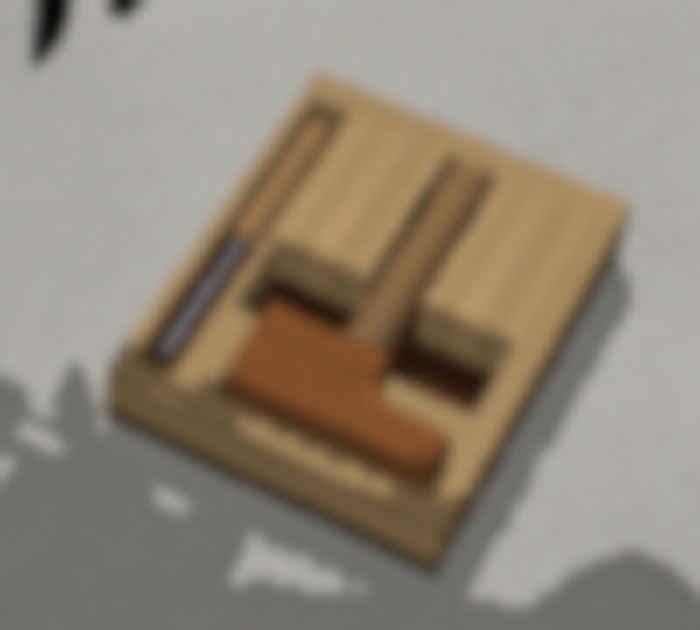

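View pics/c11t.png

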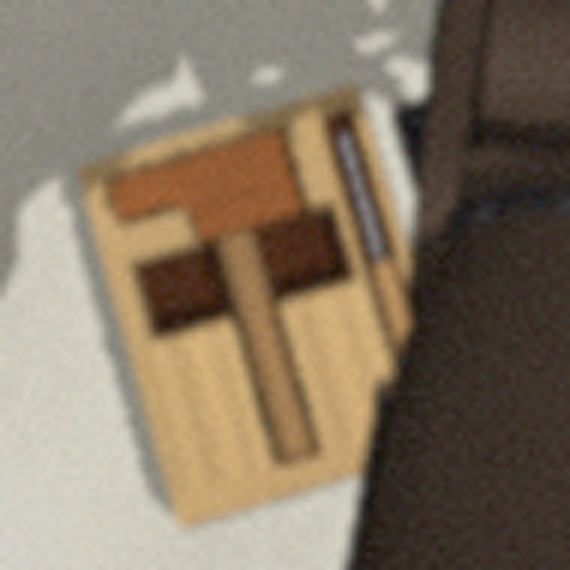

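Run:
```python
from ov import *
a=np.radians(15.35); go([521,157.6,280],tgtR([0,0,-1],[np.sin(a),-np.cos(a),0]),False)
```

```text
shift [  35.8 -202.2   80. ] turn [ 0.0054 -0.0131 -0.0036] rows>= 4.0
```

>>> jog_arm(deltas=[0, -40, 16, 0.005, -0.013, -0.004, 0, 0, -40, 16, 0, 0, 0, 0, 0, -40, 16, 0, 0, 0, 0, 0, -40, 16, 0, 0, 0, 0, 0, -40, 16, 0, 0, 0, 0, 15, 0, 0, 0, 0, 0, 0, 0, 0, 0, 0, 0, 0, 0])

```text
t: 24.1
eef_pos: [513.1, 168.7, 305.7]
tcp_rot: [-2.856, 1.568, 0.564]
ft_force: [0.2, -0.5, 0.6]
opening: 0.004
```

Run:
```python
from ov import *
show()
a=np.radians(15.35); go([521,157.6,250],tgtR([0,0,-1],[np.sin(a),-np.cos(a),0]),False)
```

```text
t 24.1 tcp [513.1 168.7 305.7] grasp [513.5 169.  134.7] x [ 0.002  0.001 -1.   ] y [ 0.275 -0.962 -0.001] q [0.195 0.498 1.872 0.001 0.769 1.487] F [ 0.2 -0.5  0.6] op 0.004
shift [55.7 12.9 -4.4] turn [ 0.0102 -0.0025  0.0007] rows>= 1.0
```

>>> jog_arm(deltas=[0, 12.9, -4.4, 0.01, -0.002, 0.001, 0, 20, 0, 0, 0, 0, 0, 0, 20, 0, 0, 0, 0, 0, 0, 0, 0, 0, 0, 0, 0, 0])

```text
t: 24.6
eef_pos: [524.5, 153.5, 266.0]
tcp_rot: [2.831, 1.568, -0.048]
ft_force: [-1.1, 0.2, 1.3]
opening: 0.005
```

Run:
```python
from ov import *
show()
a=np.radians(15.35); go([521,157.6,243],tgtR([0,0,-1],[np.sin(a),-np.cos(a),0]),False)
cap('scene','pics/scene12.png')
s=load('pics/scene12.npz'); crop(s,250,150,100,110,5,'pics/c12.png')
```

```text
t 24.6 tcp [524.5 153.5 266. ] grasp [525.1 153.5  95. ] x [ 0.003 -0.    -1.   ] y [ 0.26  -0.966  0.001] q [ 0.164  0.565  1.887 -0.001  0.686  1.472] F [-1.1  0.2  1.3] op 0.005
shift [23.  -4.9  2.4] turn [-0.0047 -0.0031 -0.001 ] rows>= 1.0
```

View pics/c12.png

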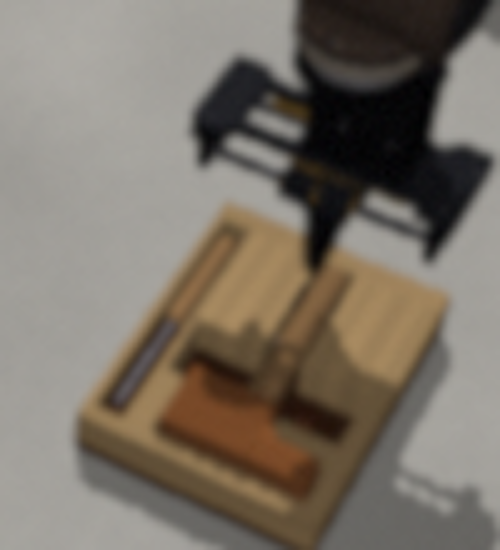

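>>> jog_arm(deltas=[0, -4.5, 2.2, -0.004, -0.003, -0.001, 0, 9, 0, 0, 0, 0, 0, 0, 8, 0, 0, 0, 0, 0, 0, 0, 0, 0, 0, 0, 0, 0])

```text
t: 25.15
eef_pos: [521.9, 157.0, 250.4]
tcp_rot: [3.044, 1.567, 0.169]
ft_force: [-0.2, -0.6, 0.2]
opening: 0.005
```

Run:
```python
from ov import *
show()
a=np.radians(15.35); go([521,157.6,232],tgtR([0,0,-1],[np.sin(a),-np.cos(a),0]),False)
```

```text
t 25.15 tcp [521.9 157.  250.4] grasp [522.5 157.1  79.4] x [ 0.004  0.001 -1.   ] y [ 0.264 -0.965  0.   ] q [ 0.171  0.588  1.901 -0.     0.649  1.475] F [-0.2 -0.6  0.2] op 0.005
shift [18.4 -0.8  0.8] turn [-0.0012 -0.0037 -0.0004] rows>= 1.0
```

Tip at 60 mm. Descend gently, feeling for contact.

>>> jog_arm(deltas=[4, -0.8, 0.8, 0, 0, 0, 0, 4, 0, 0, 0, 0, 0, 0, 0, 0, 0, 0, 0, 0, 0])

```text
t: 25.52
eef_pos: [520.9, 157.8, 241.9]
tcp_rot: [3.049, 1.567, 0.174]
ft_force: [-0.5, -0.7, 0.9]
opening: 0.007
```

>>> jog_arm(deltas=[3, 0, 0, 0, 0, 0, 0, 0, 0, 0, 0, 0, 0, 0])

```text
t: 25.78
eef_pos: [520.9, 157.8, 238.8]
tcp_rot: [3.045, 1.567, 0.171]
ft_force: [0.2, -0.3, 0.6]
opening: 0.008
```

>>> jog_arm(deltas=[3, 0, 0, 0, 0, 0, 0, 0, 0, 0, 0, 0, 0, 0])

```text
t: 26.02
eef_pos: [521.0, 157.8, 235.6]
tcp_rot: [3.043, 1.567, 0.169]
ft_force: [0.0, -0.0, 0.2]
opening: 0.01
```

>>> jog_arm(deltas=[3, 0, 0, 0, 0, 0, 0, 0, 0, 0, 0, 0, 0, 0])

```text
t: 26.28
eef_pos: [521.0, 157.7, 232.5]
tcp_rot: [3.045, 1.567, 0.17]
ft_force: [0.3, 0.3, 0.1]
opening: 0.009
```

>>> jog_arm(deltas=[1.5, 0, 0, 0, 0, 0, 0, 0, 0, 0, 0, 0, 0, 0])

```text
t: 26.52
eef_pos: [521.0, 157.8, 232.1]
tcp_rot: [3.036, 1.566, 0.161]
ft_force: [-0.4, -0.1, -0.5]
opening: 0.006
```

>>> jog_arm(deltas=[2, 0, 0, 0, 0, 0, 0, 0, 0, 0, 0, 0, 0, 0])

```text
t: 26.78
eef_pos: [520.9, 157.8, 232.2]
tcp_rot: [3.028, 1.564, 0.154]
ft_force: [0.2, 0.0, -0.6]
opening: 0.004
```

>>> jog_arm(deltas=[2, 0, 0, 0, 0, 0, 0])

```text
t: 26.9
eef_pos: [520.8, 157.8, 231.6]
tcp_rot: [3.025, 1.563, 0.151]
ft_force: [-9.0, -1.9, 39.1]
opening: 0.003
```

>>> jog_arm(deltas=[-10, 0, 0, 0, 0, 0, 0, -40, 0, 0, 0, 0, 0, 0, -40, 0, 0, 0, 0, 0, 0, 0, 50, 0, 0, 0, 0, 0, 0, 50, 0, 0, 0, 0, 0, 0, 50, 0, 0, 0, 0, 0, 0, 50, 0, 0, 0, 0, 0, 0, 50, 0, 0, 0, 0, 0, 0, 0, 0, 0, 0, 0, 0])

```text
t: 28.02
eef_pos: [588.7, -90.3, 324.7]
tcp_rot: [2.936, 1.562, 0.064]
ft_force: [-0.6, 0.1, 0.8]
opening: 0.004
```

Run:
```python
from ov import *
show()
for n in('scene','top'): cap(n,f'pics/{n}13.png')
s=load('pics/scene13.npz'); t=load('pics/top13.npz')
a=np.radians(15.35); u=np.array([np.cos(a),np.sin(a),0]); v=np.array([-np.sin(a),np.cos(a),0]); up=np.array([0,0,1.])
g=np.array([600.5,179.5,30])
for c,roi,o in((s,(250,180,100,90),'pics/o13s.png'),(t,(170,155,95,95),'pics/o13t.png')):
    x,y,w,h=roi;k=6
    im=cv2.resize(c.im[y:y+h,x:x+w],None,fx=k,fy=k,interpolation=cv2.INTER_CUBIC)[...,::-1].copy(); raw=im.copy()
    pt=lambda P: tuple(int(round(q)) for q in ((c.proj(P)-[x,y]+.5)*k))
    Q=[(74,-45),(74,60),(50,60),(50,18),(24,18),(24,-45)]
    for pp in [[(q,b,22) for q,b in Q],[(-10,0,12),(-111,0,12)]]:
        cv2.polylines(im,[np.array([pt(g+A*u+B*v+H*up) for A,B,H in pp])],True,(0,255,0),1)
    cv2.polylines(im,[np.array([pt(g+A*u+B*v+H*up) for A,B,H in [(-10,0,13),(-111,0,29)]])],False,(0,0,255),1)
    cv2.imwrite(o,im)
```

```text
t 28.02 tcp [588.7 -90.3 324.7] grasp [590.3 -90.2 153.7] x [ 0.009  0.001 -1.   ] y [ 0.266 -0.964  0.002] q [-0.263  0.538  1.72   0.004  0.875  1.035] F [-0.6  0.1  0.8] op 0.004
```

View pics/o13s.png

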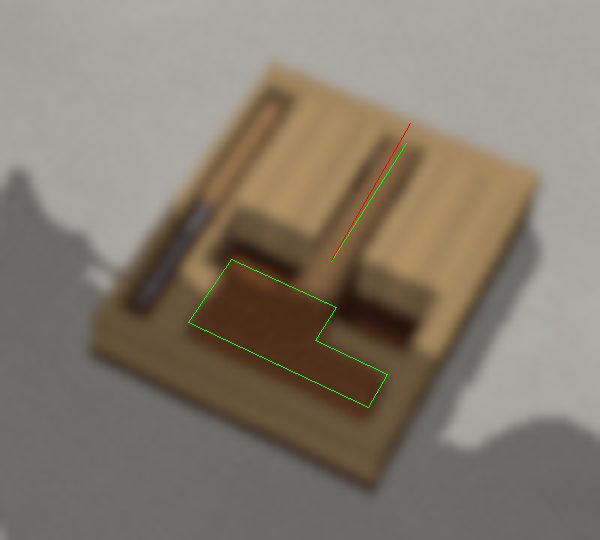

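View pics/o13t.png

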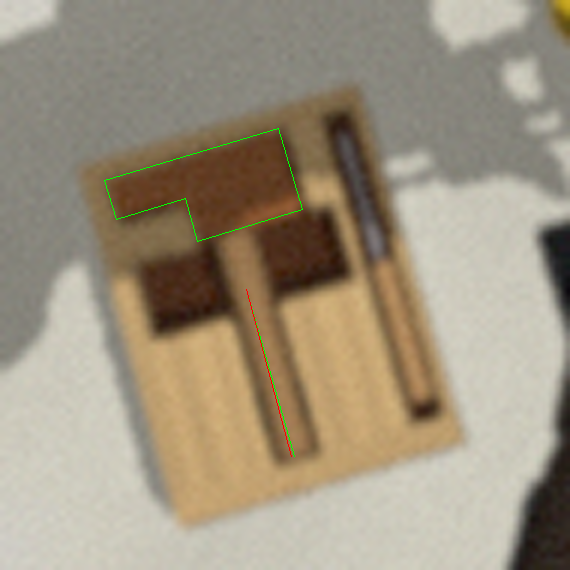

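View pics/scene13.png

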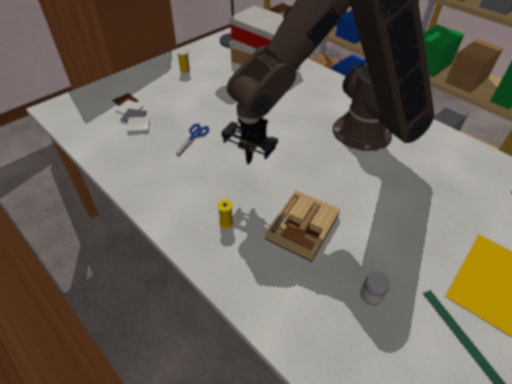

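Run:
```python
from ov import *
a=np.radians(15.35); go([643.9,191.4,290],tgtR([0,0,-1],[np.sin(a),-np.cos(a),0]),False)
```

```text
shift [  35.4 -253.8 -128.5] turn [ 0.0042 -0.0082 -0.001 ] rows>= 5.0
```

>>> jog_arm(deltas=[0, -42, -21, 0.004, -0.008, -0.001, 0, 0, -42, -21, 0, 0, 0, 0, 0, -42, -21, 0, 0, 0, 0, 0, -42, -21, 0, 0, 0, 0, 0, -42, -21, 0, 0, 0, 0, 0, -42, -21, 0, 0, 0, 0, 0, 0, 0, 0, 0, 0, 0])

```text
t: 29.0
eef_pos: [639.1, 206.6, 324.7]
tcp_rot: [-0.569, 1.569, 2.848]
ft_force: [-0.2, 0.1, -0.4]
opening: 0.005
```

Run:
```python
from ov import *
show()
a=np.radians(15.35); go([643.9,191.4,255],tgtR([0,0,-1],[np.sin(a),-np.cos(a),0]),False)
```

```text
t 29.0 tcp [639.1 206.6 324.7] grasp [638.7 206.7 153.7] x [-0.002  0.001 -1.   ] y [ 0.273 -0.962 -0.001] q [0.214 0.637 1.516 0.001 0.99  1.508] F [-0.2  0.1 -0.4] op 0.005
shift [69.7 16.  -0.7] turn [0.0085 0.0019 0.0012] rows>= 2.0
```

>>> jog_arm(deltas=[10, 15, -0.7, 0.008, 0, 0, 0, 25, 0, 0, 0, 0, 0, 0, 25, 0, 0, 0, 0, 0, 0, 0, 0, 0, 0, 0, 0, 0])

```text
t: 29.5
eef_pos: [642.6, 188.1, 261.7]
tcp_rot: [-0.174, 1.567, -3.049]
ft_force: [-0.4, -0.6, -0.0]
opening: 0.003
```

>>> jog_arm(deltas=[6, 0, 0, 0, 0, 0, 0, 0, 0, 0, 0, 0, 0, 0])

```text
t: 29.75
eef_pos: [643.0, 186.6, 256.5]
tcp_rot: [-0.182, 1.568, -3.059]
ft_force: [-0.4, 0.5, 0.4]
opening: 0.007
```

Tip at 66 mm. Approach the head top (expected 52).

>>> jog_arm(deltas=[5, 0, 0, 0, 0, 0, 0, 5, 0, 0, 0, 0, 0, 0, 0, 0, 0, 0, 0, 0, 0])

```text
t: 30.12
eef_pos: [643.0, 186.5, 247.2]
tcp_rot: [-0.361, 1.57, 3.046]
ft_force: [0.7, -0.8, 0.0]
opening: 0.002
```

>>> jog_arm(deltas=[1.5, 0, 0, 0, 0, 0, 0])

```text
t: 30.25
eef_pos: [643.1, 186.6, 245.8]
tcp_rot: [-0.519, 1.57, 2.887]
ft_force: [0.3, -0.7, 0.7]
opening: 0.005
```

>>> jog_arm(deltas=[1, 0, 0, 0, 0, 0, 0])

```text
t: 30.38
eef_pos: [643.1, 186.7, 244.7]
tcp_rot: [-0.528, 1.57, 2.879]
ft_force: [-0.3, 0.4, -0.0]
opening: 0.004
```

>>> jog_arm(deltas=[1, 0, 0, 0, 0, 0, 0])

```text
t: 30.5
eef_pos: [643.1, 186.7, 243.7]
tcp_rot: [-0.55, 1.57, 2.857]
ft_force: [0.8, 0.7, -0.4]
opening: 0.006
```

>>> jog_arm(deltas=[1, 0, 0, 0, 0, 0, 0])

```text
t: 30.62
eef_pos: [643.1, 186.8, 242.6]
tcp_rot: [-0.606, 1.57, 2.801]
ft_force: [0.0, 0.1, 0.1]
opening: 0.003
```

>>> jog_arm(deltas=[0.7, 0, 0, 0, 0, 0, 0])

```text
t: 30.75
eef_pos: [643.1, 186.8, 242.5]
tcp_rot: [-0.825, 1.57, 2.582]
ft_force: [-4.0, -0.2, 10.0]
opening: 0.0
```

>>> jog_arm(deltas=[0.7, 0, 0, 0, 0, 0, 0])

```text
t: 30.88
eef_pos: [643.0, 186.8, 242.5]
tcp_rot: [-1.337, 1.571, 2.07]
ft_force: [-2.4, -0.1, 8.1]
opening: 0.005
```

>>> jog_arm(deltas=[1.1, 0, 0, 0, 0, 0, 0])

```text
t: 31.0
eef_pos: [642.9, 186.8, 242.4]
tcp_rot: [-2.683, 1.57, 0.724]
ft_force: [-5.1, -0.7, 12.8]
opening: 0.004
```

>>> jog_arm(deltas=[-10, 0, 0, 0, 0, 0, 0, -40, 0, 0, 0, 0, 0, 0, -40, 0, 0, 0, 0, 0, 0, 0, 50, 0, 0, 0, 0, 0, 0, 50, 0, 0, 0, 0, 0, 0, 50, 20, 0, 0, 0, 0, 0, 50, 20, 0, 0, 0, 0, 0, 50, 20, 0, 0, 0, 0, 0, 50, 20, 0, 0, 0, 0, 0, 0, 0, 0, 0, 0, 0])

```text
t: 32.25
eef_pos: [644.9, -132.4, 340.2]
tcp_rot: [2.785, 1.564, -0.089]
ft_force: [-0.5, 1.1, -0.2]
opening: 0.006
```

Run:
```python
from ov import *
show()
for n in('scene','top'): cap(n,f'pics/{n}14.png')
s=load('pics/scene14.npz'); t=load('pics/top14.npz')
crop(s,200,170,150,130,5,'pics/c14.png')
for n,uv0,f,z in (('thread',0,lambda g:(cv2.cvtColor(g,cv2.COLOR_RGB2HSV)[...,1]>150),(255,138,30,30)),):
    for fn in('top0','top14'):
        c=load(f'pics/{fn}.npz'); E=edge_pts(c,f,z); print(n,fn,cv2.minEnclosingCircle(E.astype(np.float32)))
a=load('pics/top0.npz').im.astype(int)
print('glue diff',abs(t.im.astype(int)-a)[180:206,110:136].mean(),'shears diff',abs(t.im.astype(int)-a)[172:236,372:415].mean())
```

```text
t 32.25 tcp [ 644.9 -132.4  340.2] grasp [ 646.  -132.5  169.2] x [ 0.007 -0.001 -1.   ] y [ 0.265 -0.964  0.002] q [-0.303  0.602  1.541  0.002  0.993  0.999] F [-0.5  1.1 -0.2] op 0.006
thread top0 ((268.3333435058594, 152.9793701171875), 8.818512916564941)
thread top14 ((268.1666564941406, 152.84890747070312), 9.07158374786377)
glue diff 20.195759368836292 shears diff 39.314559108527135
```

View pics/c14.png

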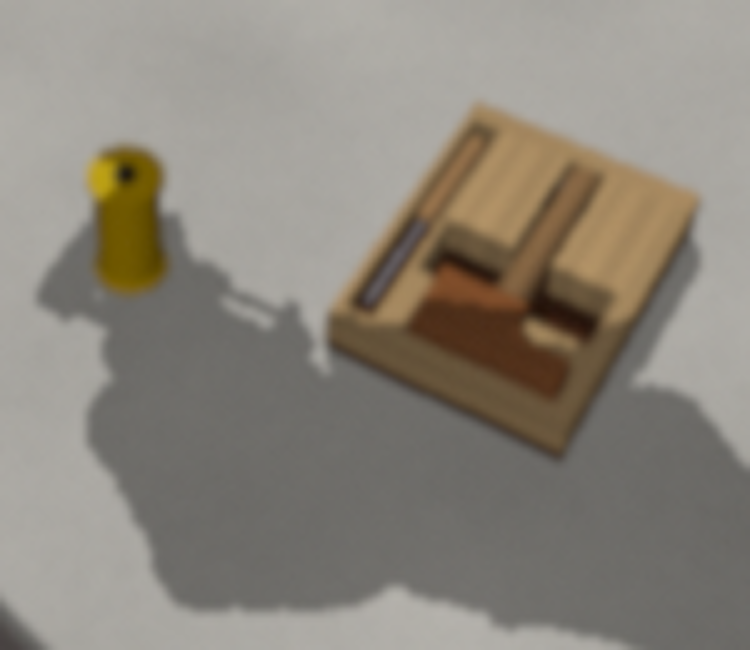

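View pics/top14.png

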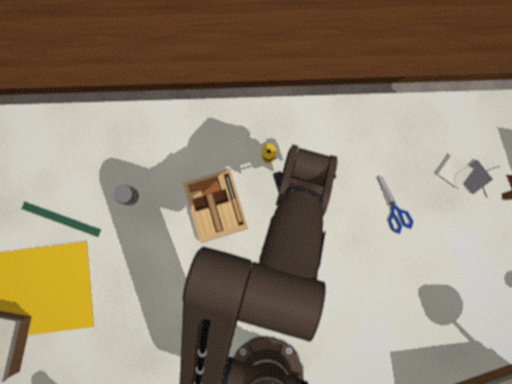

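The mallet is in its cutout with the handle level. The glue tin (123,193), shears (391,204) and thread spool (268,153) are where they started, and the arm is clear of everything. Handing in.

```bash
python3 -c "
from cell import env
print(env.job_done())"
```

```text
the job is handed in; nothing more can be done
None
```

The mallet is in its cutout in the tray, and I handed the job in at about 32 s of the 72 s allowed. No verdict was reported.

**What I did:** I gripped the standing mallet near the handle end and moved it to open bench. There I leaned it about 64° towards its -x side and let go, and it fell flat. I took it again at mallet_grip, turned it to match the tray and lowered it in. It touched the rim lightly once, so I shifted it about 2 mm back along the handle. After letting go I pressed at the clip and on the head with closed fingertips.

**Last checks:**
- **Handle:** the fingertips met it at about 42 mm at the clip, which is the home height. It had already passed the clips while being lowered.
- **Head:** its top was felt at about 52.4 mm under roughly 10–13 N, against an expected 52 mm.
- **Fit:** in both camera views the head outline and the handle line match the home pose.
- **Bystanders:** the thread spool's measured position is unchanged to a fraction of a pixel. The glue tin and shears look unmoved by eye. The automatic picture difference there was not usable, because the lighting and the arm's shadow had changed.

**Less certain:** the press at the clip peaked at 39 N for a moment on the fingertips, more than I intended but below the limits. While lowering, the wrist force read up to 7.6 N downward. I took that as the clips drawing the handle in, but did not confirm it.

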